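# Unmould a cast keyboard foot under the desk light bar

## Robot

A 6-joint arm with a two-finger parallel gripper is mounted at the origin on the work surface. World frame = base frame: x ahead of the robot, y to its left, z up, the work surface at z = 0. Lengths are in m, angles in rad, forces in N, time in s.
With the tool pointing down it reaches from about 0.225 to 0.875 m from the base axis. Payload 3.4 kg.
Tool frame: the origin (TCP) lies where the fingers leave the gripper's body, on its centre line; the fingertips stand 73 mm ahead of it and the grasp point (between the pads) lies 54 mm ahead of it (manip.pinch_z is the distance from the TCP to the grasp point, in m); z points along the fingers, y is the line along which they close (so a half turn about z gives the same grasp; the last joint's range is limited). The gripper opens to 85 mm and grips with 20 to 120 N. Pads are 22 mm wide; open, the fingers measure 114 mm over their backs; the gripper's body (76 mm by 85 mm) begins 54 mm behind the grasp point. The pads swing forward as they close: fully open they stand 13 mm farther back than shut.
Start: joints at [-1.394, 0.276, 1.505, -0, 1.361, -0.121], TCP at [0.169, -0.55, 0.304] pointing down, gripper open.
Joint ranges: [-2.89, 2.89], [-0.75, 2.08], [0.22, 2.7], [-1.18, 4.32], [0.11, 2.71], [-2.7, 2.7]. Speed limits (rad/s): [2.57, 2.57, 3.14, 3.14, 3.14, 3.14].

## Interface

Orientations are given as a unit quaternion [w, x, y, z].
In Python, from rig import readout, imaging, manip gives the robot as it stands. The module is installed in compiled form; this text tells all that it offers.
- The arm moves only by the tool servo_tool, never from a script. Its argument "moves" is a list of rows, each an object with "dp": the shift along the tool's x, y, z in units of 0.2 m (1.0 is 0.2 m), a list of three; "delta_rot": the turn, a rotation vector about the tool's x, y, z in units of 0.1 rad (1.0 is 0.1 rad), a list of three; "fingers": the opening, from 0 (shut) to 1 (fully open). In form: [{"dp": [dx, dy, dz], "delta_rot": [wx, wy, wz], "fingers": fingers}, ...]. A call has 1 to 5 rows; each row shifts and turns the commanded pose from where the row before left it, along the tool's axes as they then stand; what a row does not reach is not made up. A row lasts 1/10 s, in which the tool goes at most 50 mm and 8.59 degrees, less where a joint would pass 70% of its speed; a pose out of reach is approached as far as the arm can. A call with a number of a shift or a turn outside -1 to 1 is refused whole. A call with a gripper value outside its range is refused whole. The fingers move at their own pace and stop on an object; "force" is the grip in N (left out, the last holds). Time passes only in rows, so rows that do not move let the fingers close. It gives the time, the measured TCP pose, the force, the opening and the grip force at its end, in the units of the state.
- readout.get_state(): the state, without advancing time (a new reading comes with each control period).
- imaging.get_image(name): name is "side" or "top" or "wrist"; returns (picture, depth): 384x512x3 uint8, red, green, blue; 384x512 float32, m along the optical axis (not along the pixel's ray), 0 where there is no reading.
- imaging.calibration(name): a dict with "intrinsics" (3x3 intrinsics, pixels), "R" (3x3) and "t" (3): a world point X has camera coordinates R X + t; the wrist camera has in their place "hand_eye" (4x4, takes a point from camera to tool coordinates, whose origin is the TCP and whose axes are the flange's). Camera axes: x right, y down, z forward; pixel columns grow to the right and rows downward; lengths in m; the calibration is good to about 2 mm. A picture is of the moment at which its call begins: read the wrist's pose just before it. calibration takes no time and is no camera call.
- manip.sign_off(): hands the job in; it is judged then, once.
The state is a dict: "clock": time; "qpos": joint angles; "qd": joint speeds; "effort": joint torques, N m; "position": TCP position; "ee_rot": TCP orientation; "contact_force": force on the tool from outside, world axes, zero at the start; "moment": the same for the moment, N m; "width": finger opening in m; "gripper_force": force on a finger pad.
Only numpy, scipy, OpenCV 4.12 (cv2) and the standard library are available. Lean on these libraries where they do the work, as an engineer would, in place of code of your own. Each camera call takes 0.05 s, during which the arm holds its last target. There are 200 camera calls.

## Task

Lift the lid off the wide casting pan by its knob and set it down right way up in the middle of the round cork mat. Then lift the cast keyboard foot out of its mould in the pan and stand it gently, base down, in the empty square tray; do not drop either thing. Do not bump the light bar above the pan with the arm or with what it carries, and leave the small tin, the mug, the mouse and the finished foot where they are.

Things in the scene. Friction and masses are not known exactly. Their poses are not given: they have to be found in the camera images.
- lamp: fixed light bar along its y: 740 mm long, 24 deep (x), 14 high, underside 197 above the desk; posts 16 across on 70 mm feet at y = +360, -360. Origin on the desk below mid-bar, x away from the robot. Pan's centre lies 12 to 25 on the robot's side of the bar's middle, so a vertical gripper hits it: lean back towards the robot about 30 degrees; draw lifted things out that way before going higher
- pan: casting pan, fixed: round aluminium, 132 across, 54 high, wall 3, left or right under the light bar, with a lid on. In it a grey mould block 84 square, top 24 above the desk; in its centre an oblong cavity 50 (pan's x) by 28 (y), 16 deep, floor 8 above the desk. Origin at the centre of the underside, z up. All mm
- lid: pan's loose lid, 0.14 to 0.28 kg: aluminium disc 138 mm across, 4 thick, lying on the rim; below it a lip 116 across, 4 deep (5 mm slack all round in the pan); on top a neck 14 across, 8 to 14 above the origin, then a black cylinder knob 22 across, 14 to 44 above the origin. Origin at the centre of the lip's underside (50 above the desk when on the pan), z up
- foot: cast keyboard foot of white resin, loose in the mould, under the lid at first. Upside-down T: base 46 mm (x) by 24 (y) by 16 high, on it centred a web 34 (x) by 16 (y) by 24 high; 40 g. Origin at the centre of the underside, z up. In the mould: origin 8 mm above the desk, x along the pan's x, the whole web above the block's top and 6 mm below the rim
- mat: round cork mat, 170 mm across, 4 mm thick, fixed. Origin at the centre of its underside, on the desk
- tray_free: the empty square wooden tray, 100 mm outside, wall 4 mm, floor 4 mm thick, rim 14 mm above the desk, fixed. Origin at the centre of its underside, on the desk; x and y along its sides
- tray_used: the other tray, same as the empty one, in which the finished foot stands
- foot_done: bystander: the finished foot, same shape as the cast one, standing in the other tray. Origin at the centre of its underside. Loose: leave alone
- tin: bystander: small round aluminium tin, 80 mm across, 90 mm high with its own small knob (18 mm across, from 73 to 90 mm), under the light bar beside the pan. Origin at the centre of its underside. Loose: leave alone
- mug: bystander: white mug, 80 mm across, 92 mm high, handle on its +y side. Origin at the centre of its underside. Loose: leave alone
- mouse: bystander: black computer mouse, 110 mm (x) by 62 mm (y), 36 mm high. Origin at the centre of its underside. Loose: leave alone
There are look-alikes about, which are no part of the job. What is shaped like the lid but orange or purple is not meant.

How it is judged:
By the outcome, as a careful person would: the job done as asked, in the order asked, and still so for the second after the job is handed in, with the robot touching nothing.
It also fails if it takes over 70 s, if anything falls off the work surface, if the arm or the gripper's body presses on something with over 40 N, if the wrist force passes 120 N, or if a joint passes its speed limit or range.

## Working session

There is one attempt and no reset: what is moved stays moved. The work goes in short steps, Python scripts to look and compute and a tool call to move; the robot and the scene stay as the last step left them, time stands still between calls to the robot, and variables do not carry over. Pictures are saved under pics/ and viewed, at most 10 in all, crops included, and the job is handed in when it is done.

Besides the shell and the picture viewer there is one more tool, called after ">>>" as name([rows], argument=value, ...), one row to a line, values as JSON. servo_tool: Moves the arm, as the interface text tells. Its arguments: {"type":"object","properties":{"moves":{"type":"array"},"force":{"type":"number"}},"required":["moves"]}

```bash
mkdir -p pics; cat > h.py <<'E'
import numpy as np, cv2
from rig import readout, imaging, manip
from scipy.spatial.transform import Rotation as R
def grab(n):
    s=readout.get_state(); p,d=imaging.get_image(n); c=imaging.calibration(n); K=np.array(c["intrinsics"])
    v,u=np.mgrid[:384,:512]; P=np.stack([(u-K[0,2])/K[0,0]*d,(v-K[1,2])/K[1,1]*d,d],-1)
    if n=="wrist":
        H=np.array(c["hand_eye"]); P=P@H[:3,:3].T+H[:3,3]
        P=P@rot(s["ee_rot"]).as_matrix().T+np.array(s["position"])
    else: P=(P-np.array(c["t"]))@np.array(c["R"])
    P[d==0]=np.nan
    return p,d,P
def rot(q): return R.from_quat([q[1],q[2],q[3],q[0]])
def save(n,p,k=1): cv2.imwrite("pics/"+n,cv2.resize(p[...,::-1],None,fx=k,fy=k))
E
python3 - <<'E'
from h import *
for n in("top","side"):
    p,d,P=grab(n); np.savez(n,p=p,P=P); save(n+"1.png",p,1.5)
print(readout.get_state(), imaging.calibration("wrist"), manip.pinch_z)
E
```

```text
{'clock': 0.1, 'qpos': array([-1.39398370e+00,  2.76557457e-01,  1.50595693e+00, -1.43697080e-05,
        1.36071121e+00, -1.21005878e-01]), 'qd': array([ 9.23814398e-05, -4.78834827e-04, -2.40125751e-03,  9.21194291e-04,
       -1.05944937e-03, -9.65456235e-04]), 'effort': array([ 1.19382541e-03, -4.17700517e+01, -2.46405888e+01, -1.62769534e-04,
        5.87858274e-03,  2.09264840e-05]), 'position': array([ 0.16865466, -0.5493649 ,  0.30313122]), 'ee_rot': array([-8.15956057e-04,  9.88932936e-01,  1.48360983e-01, -2.98022305e-05]), 'contact_force': array([ 0.5241911 ,  0.57524668, -0.24610007]), 'moment': array([0.00842878, 0.02725128, 0.02925398]), 'gripper_force': 0.0, 'width': 0.08505741191114663} {'intrinsics': array([[334.50317744,   0.        , 257.4410818 ],
       [  0.        , 334.50317744, 195.26336732],
       [  0.        ,   0.        ,   1.        ]]), 'hand_eye': array([[ 3.34599273e-04, -9.53497321e-01, -3.01401306e-01,
         7.59277135e-02],
       [ 9.99999654e-01,  5.48585997e-04, -6.25332797e-04,
        -6.80236530e-05],
       [ 7.61597683e-04, -3.01400993e-01,  9.53497174e-01,
        -6.93895918e-02],
       [ 0.00000000e+00,  0.00000000e+00,  0.00000000e+00,
         1.00000000e+00]])} 0.0539
```

View pics/top1.png

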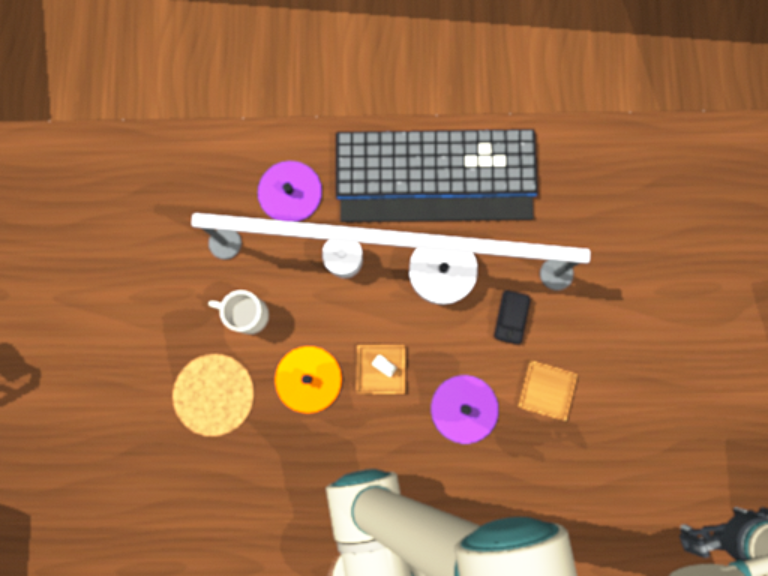

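View pics/side1.png

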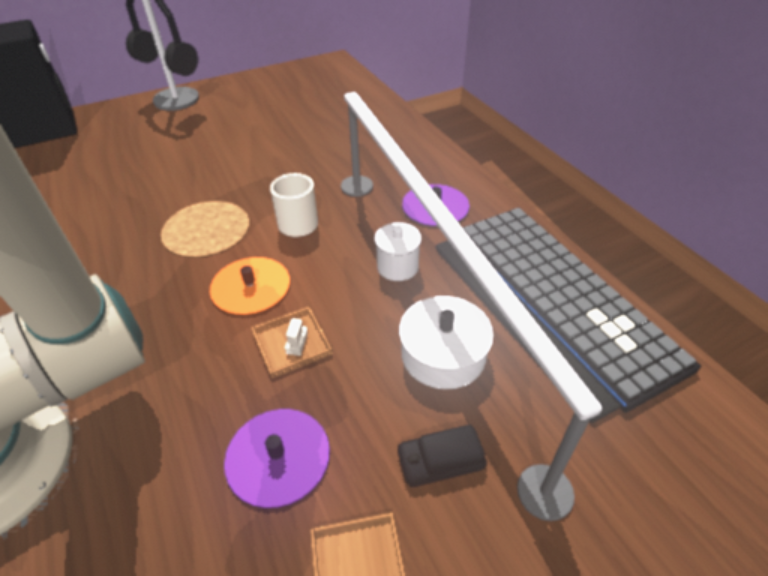

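Top view (768x576): silver lid/pan at (443,270), bar from (195,221) to (588,256), mat at (213,395), empty tray at (548,390), used tray at (382,370). The orange and purple lids are decoys. Next I measure these.

```bash
python3 - <<'E'
from h import *
def circ(Q):
    (c,r)=cv2.minEnclosingCircle((Q[:,:2]*1000).astype(np.float32)); return np.round(c,1),round(r,1)
def kasa(Q):
    h=cv2.convexHull((Q[:,:2]*1000).astype(np.float32))[:,0]; A=np.c_[2*h,np.ones(len(h))]; s=np.linalg.lstsq(A,(h**2).sum(1),rcond=None)[0]
    return np.round(s[:2],1), round(float(np.sqrt(s[2]+s[0]**2+s[1]**2)),1)
for n in("top","side"):
    z=np.load(n+".npz"); P=z["P"]; p=z["p"].astype(int); Z=P[...,2]
    print(n)
    bar=(Z>.2)&(Z<.222)&(P[...,0]>.35)&(abs(P[...,1])<.5)&(p.min(-1)>150)
    Q=P[bar]; 
    if len(Q)>20: print("bar",len(Q),cv2.minAreaRect((Q[:,:2]*1000).astype(np.float32)),np.median(Q[:,2]))
    if n=="top":
        def win(u,v,r): m=np.zeros(Z.shape,bool); m[int(v/1.5-r):int(v/1.5+r),int(u/1.5-r):int(u/1.5+r)]=1; return m
        W=dict(pan=win(443,270,28),mat=win(213,395,32),tray=win(548,390,26),used=win(382,370,22),tin=win(342,257,20))
        c={}
        for k,w in W.items():
            Q=P[w]; Q=Q[np.isfinite(Q[:,2])]; c[k]=np.median(Q,0); print(k,np.round(c[k],4), np.round(np.percentile(Q[:,2],[1,50,95,99.5]),4))
        np.savez("c",**c)
    c=np.load("c.npz")
    def near(k,r,a,b): return (np.hypot(P[...,0]-c[k][0],P[...,1]-c[k][1])<r)&(Z>a)&(Z<b)
    m=near("pan",.085,.051,.066); print("disc",m.sum(),kasa(P[m]),circ(P[m]),np.median(P[m][:,2]))
    m=near("pan",.07,.078,.11); print("knob",m.sum(),kasa(P[m]),P[m].mean(0),np.median(P[m][:,2]))
    m=near("mat",.1,-.01,.012)&(p[...,1]>120); print("mat",m.sum(),kasa(P[m]),np.median(P[m][:,2]))
    m=near("tray",.085,-.01,.03)&(p[...,0]>150)&(p[...,1]>90); Q=(P[m][:,:2]*1000).astype(np.float32); print("tray",len(Q),cv2.minAreaRect(Q) if len(Q) else 0)
    m=near("tray",.085,.009,.03); Q=(P[m][:,:2]*1000).astype(np.float32); print("trayrim",len(Q),cv2.minAreaRect(Q) if len(Q) else 0)
E
```

```text
top
bar 2333 ((674.4769897460938, -18.64495849609375), (738.8236083984375, 25.958351135253906), 83.92304229736328) 0.21055632328448196
pan [ 0.6395 -0.1245  0.0554] [-0.0055  0.0554  0.2119  0.2152]
mat [0.388  0.3585 0.002 ] [-0.006   0.002   0.0077  0.0105]
tray [ 0.3905 -0.3436  0.0014] [-0.0061  0.0014  0.0122  0.0173]
used [0.4377 0.003  0.0022] [-0.0059  0.0022  0.0193  0.0463]
tin [0.67   0.0795 0.0652] [-0.0056  0.0652  0.2122  0.2157]
disc 1244 (array([ 637.2, -128.5]), 66.2) (array([ 640.1, -129.3]), 68.7) 0.05794364726163803
knob 45 (array([ 639.6, -128.4]), 10.3) [ 0.6388182  -0.12820851  0.09297116] 0.09364244177426093
mat 2374 (array([386.7, 359.4]), 86.9) 0.0036261487697675397
tray 2048 ((400.403564453125, -343.5986633300781), (168.6072540283203, 147.7166748046875), 86.99642944335938)
trayrim 215 ((397.9893493652344, -346.0098876953125), (100.4352798461914, 116.13258361816406), 73.31936645507812)
side
bar 3224 ((670.4915771484375, -18.83380126953125), (736.2350463867188, 24.989049911499023), 83.91924285888672) 0.21080400574313604
disc 2217 (array([ 636.6, -128.3]), 68.6) (array([ 636.9, -128.5]), 69.8) 0.05818313090564781
knob 103 (array([ 636.2, -128.5]), 10.9) [ 0.6342054  -0.13115738  0.09046593] 0.09305951078553966
mat 1695 (array([384.3, 362.9]), 88.6) 0.004545353006051589
tray 2365 ((413.70404052734375, -315.1523742675781), (94.88656616210938, 144.61447143554688), 61.9990348815918)
trayrim 349 ((390.93414306640625, -328.16375732421875), (69.49009704589844, 100.39498138427734), 72.57402038574219)
```

```bash
cat >> h.py <<'E'
def tilt(lean,yaw,down=False):
    a=np.radians(lean);c,s=np.cos(np.radians(yaw)),np.sin(np.radians(yaw))
    z=np.array([np.sin(a)*c,np.sin(a)*s,-np.cos(a)]); x=-np.array([np.cos(a)*c,np.cos(a)*s,np.sin(a)])
    return R.from_matrix(np.c_[x,np.cross(z,x),z])
def G2T(G,r,back=0): return np.array(G)-(manip.pinch_z+back)*r.as_matrix()[:,2]
def plan(ways,f,step=.049,ang=.099,start=None):
    s=readout.get_state(); p,r=start or (np.array(s["position"]),rot(s["ee_rot"])); rows=[]
    for tp,tr in ways:
        n=int(np.ceil(max(np.linalg.norm(tp-p)/step,(r.inv()*tr).magnitude()/ang,1)))
        for k in range(n):
            m=n-k; dp=np.round(r.inv().apply((tp-p)/m)/.2,3)
            w=(r.inv()*tr).as_rotvec()/m; w=np.round(w/.1,2)
            rows.append((dp,w)); p=p+r.apply(dp*.2); r=r*R.from_rotvec(w*.1)
        rows.append(None)
    for k,q in enumerate(rows):
        print("---" if q is None else '{"dp":%s,"delta_rot":%s,"fingers":%s},'%(q[0].tolist(),q[1].tolist(),f))
    return p,r
def st():
    s=readout.get_state(); r=rot(s["ee_rot"]); g=s["position"]+manip.pinch_z*r.as_matrix()[:,2]
    print("G",np.round(g,4),"z",np.round(r.as_matrix()[:,2],3),"q",np.round(s["qpos"],2),"F",np.round(s["contact_force"],1),"w",round(s["width"],4),"gf",s["gripper_force"],"t",s["clock"])
E
python3 - <<'E'
from h import *
t=tilt(30,-6); v=tilt(0,-6); G=np.array([.638,-.1285,.085])
s=readout.get_state(); v1=tilt(0,-80)
plan([(np.array([.38,-.38,.29]),tilt(0,-83)),(np.array([.53,-.14,.26]),v),(G2T(G,t,.08),t)],0.7)
E
```

```text
{"dp":[0.084, -0.033, 0.004],"delta_rot":[-0.0, -0.0, -0.93],"fingers":0.7},
{"dp":[0.087, -0.025, 0.004],"delta_rot":[-0.0, -0.0, -0.93],"fingers":0.7},
{"dp":[0.089, -0.017, 0.005],"delta_rot":[-0.0, -0.0, -0.93],"fingers":0.7},
{"dp":[0.09, -0.009, 0.004],"delta_rot":[-0.0, -0.0, -0.93],"fingers":0.7},
{"dp":[0.09, -0.001, 0.005],"delta_rot":[-0.0, -0.0, -0.93],"fingers":0.7},
{"dp":[0.09, 0.008, 0.004],"delta_rot":[-0.0, -0.0, -0.93],"fingers":0.7},
{"dp":[0.089, 0.016, 0.005],"delta_rot":[-0.0, -0.0, -0.93],"fingers":0.7},
{"dp":[0.087, 0.024, 0.004],"delta_rot":[-0.0, -0.0, -0.93],"fingers":0.7},
{"dp":[0.084, 0.032, 0.005],"delta_rot":[-0.0, -0.0, -0.93],"fingers":0.7},
{"dp":[0.081, 0.04, 0.004],"delta_rot":[-0.0, -0.0, -0.93],"fingers":0.7},
{"dp":[0.077, 0.047, 0.005],"delta_rot":[-0.0, -0.0, -0.93],"fingers":0.7},
{"dp":[0.072, 0.054, 0.004],"delta_rot":[-0.0, -0.0, -0.93],"fingers":0.7},
{"dp":[0.067, 0.061, 0.005],"delta_rot":[-0.0, -0.01, -0.93],"fingers":0.7},
{"dp":[0.06, 0.067, 0.004],"delta_rot":[-0.0, -0.0, -0.93],"fingers":0.7},
{"dp":[0.054, 0.072, 0.005],"delta_
[... 865 characters left out ...]
s":0.7},
{"dp":[-0.017, 0.1, 0.011],"delta_rot":[-0.0, -0.0, -0.96],"fingers":0.7},
{"dp":[-0.026, 0.098, 0.01],"delta_rot":[-0.0, -0.0, -0.96],"fingers":0.7},
{"dp":[-0.035, 0.095, 0.011],"delta_rot":[-0.0, -0.0, -0.96],"fingers":0.7},
---
{"dp":[-0.033, 0.019, 0.049],"delta_rot":[-0.0, -0.87, 0.0],"fingers":0.7},
{"dp":[-0.028, 0.019, 0.052],"delta_rot":[-0.0, -0.87, 0.0],"fingers":0.7},
{"dp":[-0.024, 0.019, 0.054],"delta_rot":[-0.0, -0.87, 0.0],"fingers":0.7},
{"dp":[-0.019, 0.019, 0.056],"delta_rot":[-0.0, -0.88, 0.0],"fingers":0.7},
{"dp":[-0.014, 0.019, 0.057],"delta_rot":[-0.0, -0.87, 0.0],"fingers":0.7},
{"dp":[-0.009, 0.019, 0.059],"delta_rot":[-0.0, -0.88, 0.0],"fingers":0.7},
---
```

>>> servo_tool([
  {"dp": [0.08, -0.03, 0.005], "delta_rot": [0, 0, -0.95], "fingers": 0.7},
  {"dp": [0.09, -0.03, 0.005], "delta_rot": [0, 0, -0.95], "fingers": 0.7},
  {"dp": [0.09, -0.02, 0.005], "delta_rot": [0, 0, -0.95], "fingers": 0.7},
  {"dp": [0.09, -0.01, 0.005], "delta_rot": [0, 0, -0.95], "fingers": 0.7},
  {"dp": [0.09, 0, 0.005], "delta_rot": [0, 0, -0.95], "fingers": 0.7},
])

```text
clock: 0.6
position: [0.239, -0.4913, 0.2984]
ee_rot: [-0.001, 0.926, 0.379, 0.0]
contact_force: [0.6, -0.3, -0.2]
width: 0.0597
gripper_force: 0.0
```

>>> servo_tool([
  {"dp": [0.09, 0.01, 0.005], "delta_rot": [0, 0, -0.95], "fingers": 0.7},
  {"dp": [0.09, 0.02, 0.005], "delta_rot": [0, 0, -0.95], "fingers": 0.7},
  {"dp": [0.09, 0.025, 0.005], "delta_rot": [0, 0, -0.95], "fingers": 0.7},
  {"dp": [0.085, 0.03, 0.005], "delta_rot": [0, 0, -0.95], "fingers": 0.7},
  {"dp": [0.08, 0.04, 0.005], "delta_rot": [0, 0, -0.95], "fingers": 0.7},
])

```text
clock: 1.1
position: [0.3097, -0.4338, 0.2934]
ee_rot: [-0.0, 0.81, 0.586, 0.0]
contact_force: [0.6, -0.4, -0.9]
width: 0.0601
gripper_force: 0.0
```

>>> servo_tool([
  {"dp": [0.08, 0.05, 0.005], "delta_rot": [0, 0, -0.95], "fingers": 0.7},
  {"dp": [0.07, 0.055, 0.005], "delta_rot": [0, 0, -0.95], "fingers": 0.7},
  {"dp": [0.07, 0.06, 0.005], "delta_rot": [0, 0, -0.95], "fingers": 0.7},
  {"dp": [0.06, 0.07, 0.005], "delta_rot": [0, 0, -0.95], "fingers": 0.7},
  {"dp": [0.055, 0.07, 0.005], "delta_rot": [0, 0, -0.95], "fingers": 0.7},
])

```text
clock: 1.6
position: [0.3797, -0.3752, 0.2884]
ee_rot: [-0.0, 0.65, 0.76, 0.0]
contact_force: [0.8, 0.6, 0.9]
width: 0.0594
gripper_force: 0.0
```

>>> servo_tool([
  {"dp": [0.08, 0.065, 0.01], "delta_rot": [0, 0, -0.95], "fingers": 0.7},
  {"dp": [0.07, 0.07, 0.01], "delta_rot": [0, 0, -0.95], "fingers": 0.7},
  {"dp": [0.065, 0.08, 0.01], "delta_rot": [0, 0, -0.95], "fingers": 0.7},
  {"dp": [0.055, 0.085, 0.01], "delta_rot": [0, 0, -0.95], "fingers": 0.7},
  {"dp": [0.05, 0.09, 0.01], "delta_rot": [0, 0, -0.95], "fingers": 0.7},
])

```text
clock: 2.1
position: [0.432, -0.2877, 0.2784]
ee_rot: [-0.0, 0.453, 0.892, 0.0]
contact_force: [0.3, -0.4, 0.5]
width: 0.06
gripper_force: 0.0
```

>>> servo_tool([
  {"dp": [0.04, 0.09, 0.01], "delta_rot": [0, 0, -0.95], "fingers": 0.7},
  {"dp": [0.03, 0.095, 0.01], "delta_rot": [0, 0, -0.95], "fingers": 0.7},
  {"dp": [0.02, 0.1, 0.01], "delta_rot": [0, 0, -0.95], "fingers": 0.7},
  {"dp": [0.01, 0.1, 0.01], "delta_rot": [0, 0, -0.95], "fingers": 0.7},
  {"dp": [0, 0.1, 0.01], "delta_rot": [0, 0, -0.95], "fingers": 0.7},
])

```text
clock: 2.6
position: [0.4842, -0.2024, 0.2684]
ee_rot: [-0.0, 0.23, 0.973, 0.0]
contact_force: [-0.2, -0.2, -0.3]
width: 0.0599
gripper_force: 0.0
```

```bash
python3 - <<'E'
from h import *
st()
t=tilt(30,-6); v=tilt(0,-6); G=np.array([.638,-.1285,.085])
plan([(G2T(G,t,.10),t)],0.7)
E
```

```text
G [ 0.4842 -0.2023  0.2145] z [-0.001  0.    -1.   ] q [-0.53  0.22  1.67 -0.    1.25 -1.63] F [-0.2 -0.2 -0.3] w 0.0599 gf 0.0 t 2.6
{"dp":[-0.023, 0.077, 0.036],"delta_rot":[-0.13, -0.74, -0.5],"fingers":0.7},
{"dp":[-0.024, 0.075, 0.038],"delta_rot":[-0.14, -0.74, -0.5],"fingers":0.7},
{"dp":[-0.025, 0.074, 0.041],"delta_rot":[-0.13, -0.74, -0.5],"fingers":0.7},
{"dp":[-0.026, 0.072, 0.044],"delta_rot":[-0.14, -0.74, -0.5],"fingers":0.7},
{"dp":[-0.025, 0.07, 0.047],"delta_rot":[-0.13, -0.74, -0.51],"fingers":0.7},
{"dp":[-0.026, 0.068, 0.05],"delta_rot":[-0.14, -0.74, -0.5],"fingers":0.7},
{"dp":[-0.025, 0.065, 0.053],"delta_rot":[-0.13, -0.75, -0.51],"fingers":0.7},
---
```

>>> servo_tool([
  {"dp": [-0.023, 0.077, 0.036], "delta_rot": [-0.13, -0.74, -0.5], "fingers": 0.7},
  {"dp": [-0.024, 0.075, 0.038], "delta_rot": [-0.14, -0.74, -0.5], "fingers": 0.7},
  {"dp": [-0.025, 0.074, 0.041], "delta_rot": [-0.13, -0.74, -0.5], "fingers": 0.7},
  {"dp": [-0.026, 0.072, 0.044], "delta_rot": [-0.14, -0.74, -0.5], "fingers": 0.7},
  {"dp": [-0.025, 0.07, 0.047], "delta_rot": [-0.13, -0.74, -0.51], "fingers": 0.7},
])

```text
clock: 3.1
position: [0.5395, -0.1442, 0.2329]
ee_rot: [0.187, 0.104, 0.977, -0.011]
contact_force: [-0.3, -1.0, 0.1]
width: 0.0596
gripper_force: 0.0
```

>>> servo_tool([
  {"dp": [-0.026, 0.068, 0.05], "delta_rot": [-0.14, -0.74, -0.5], "fingers": 0.7},
  {"dp": [-0.025, 0.065, 0.053], "delta_rot": [-0.13, -0.75, -0.51], "fingers": 0.7},
  {"dp": [0, 0, 0], "delta_rot": [0, 0, 0], "fingers": 0.7},
])

```text
clock: 3.4
position: [0.5595, -0.1199, 0.2163]
ee_rot: [0.256, 0.052, 0.965, -0.013]
contact_force: [-0.1, 0.4, -1.2]
width: 0.0601
gripper_force: 0.0
```

```bash
python3 - <<'E'
from h import *
st()
p,d,P=grab("wrist"); save("w1.png",p,1.3); Z=P[...,2]
g=(np.hypot(P[...,0]-.638,P[...,1]+.1285)<.03)
m=g&(Z>.07)&(Z<.1)&(p.max(-1)<90); Q=P[m]; print(len(Q),Q.min(0),Q.max(0),Q.mean(0))
m=g&(Z>.09)&(Z<.1); Q=P[m];print(len(Q),Q.mean(0),Q.min(0),Q.max(0))
t=tilt(30,-6); plan([(G2T([.638,-.1285,.085],t),t)],0.7)
E
```

```text
G [ 0.5861 -0.1227  0.1695] z [ 0.494 -0.052 -0.868] q [-0.41  0.17  2.    0.32  0.49 -2.12] F [-0.1  0.4 -1.2] w 0.0601 gf 0.0 t 3.4
1148 [ 0.62331446 -0.1382931   0.07004467] [ 0.64464818 -0.11766033  0.09472825] [ 0.62957167 -0.12757551  0.08633573]
568 [ 0.63299248 -0.12756163  0.09305013] [ 0.62371576 -0.13827518  0.09003316] [ 0.6454302  -0.1171482   0.09472825]
{"dp":[-0.003, 0.001, 0.166],"delta_rot":[-0.0, -0.01, -0.01],"fingers":0.7},
{"dp":[-0.002, 0.001, 0.167],"delta_rot":[-0.01, -0.01, -0.02],"fingers":0.7},
{"dp":[-0.002, 0.001, 0.166],"delta_rot":[-0.0, -0.01, -0.01],"fingers":0.7},
---
```

View pics/w1.png

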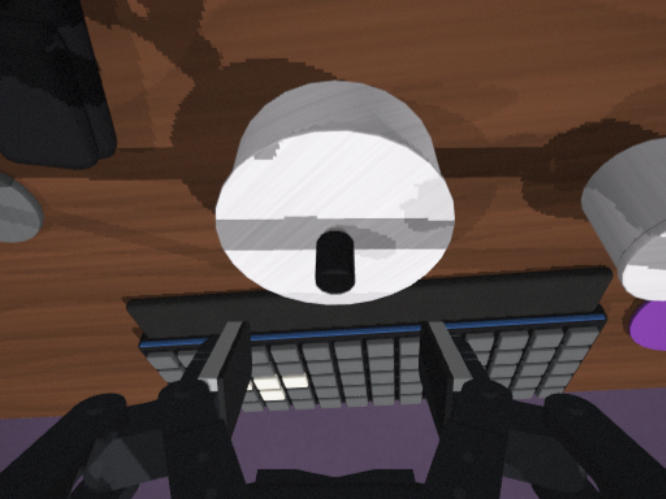

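Wrist view: silver lid centre around (335,215), knob (335,262) midway between the fingers, and measured at (0.636, -0.128), top z 0.094. These agree with the sizes given. Approach along the tool axis.

>>> servo_tool([
  {"dp": [0, 0, 0.165], "delta_rot": [0, -0.01, -0.01], "fingers": 0.7},
  {"dp": [0, 0, 0.165], "delta_rot": [0, -0.01, -0.01], "fingers": 0.7},
  {"dp": [0, 0, 0.16], "delta_rot": [0, -0.01, -0.01], "fingers": 0.7},
  {"dp": [0, 0, 0], "delta_rot": [0, 0, 0], "fingers": 0.7},
])

```text
clock: 3.85
position: [0.611, -0.1275, 0.1309]
ee_rot: [0.258, 0.052, 0.965, -0.014]
contact_force: [-0.6, -0.8, -0.6]
width: 0.0596
gripper_force: 0.0
```

```bash
python3 - <<'E'
from h import *
st()
E
```

```text
G [ 0.6377 -0.1304  0.0841] z [ 0.496 -0.053 -0.867] q [-0.38  0.36  2.    0.47  0.3  -2.26] F [-0.6 -0.8 -0.6] w 0.0596 gf 0.0 t 3.85
```

>>> servo_tool([
  {"dp": [0, 0.011, 0], "delta_rot": [0, 0, 0], "fingers": 0.7},
  {"dp": [0, 0, 0], "delta_rot": [0, 0, 0], "fingers": 0},
  {"dp": [0, 0, 0], "delta_rot": [0, 0, 0], "fingers": 0},
  {"dp": [0, 0, 0], "delta_rot": [0, 0, 0], "fingers": 0},
  {"dp": [0, 0, 0], "delta_rot": [0, 0, 0], "fingers": 0},
], force=60)

```text
clock: 4.35
position: [0.6109, -0.125, 0.136]
ee_rot: [0.262, 0.051, 0.964, -0.015]
contact_force: [-3.0, 0.8, 7.1]
width: 0.0199
gripper_force: 58.3
```

>>> servo_tool([
  {"dp": [0, 0, 0], "delta_rot": [0, 0, 0], "fingers": 0},
  {"dp": [0, 0, 0], "delta_rot": [0, 0, 0], "fingers": 0},
])

```text
clock: 4.55
position: [0.6109, -0.125, 0.136]
ee_rot: [0.262, 0.051, 0.964, -0.015]
contact_force: [-4.4, 0.5, 5.7]
width: 0.0202
gripper_force: 58.3
```

```bash
python3 - <<'E'
from h import *
st()
s=readout.get_state(); p=np.array(s["position"]); t=rot(s["ee_rot"])
u=np.array([.994,-.106,0])
e=plan([(p+[0,0,.018],t),(p-.15*u+[0,0,.02],t),(p-.2*u+[0,0,.11],t)],0,step=.04)
print(e[0])
E
```

```text
G [ 0.638  -0.128   0.0895] z [ 0.503 -0.056 -0.863] q [-0.38  0.35  2.    0.46  0.3  -2.25] F [-4.4  0.5  5.7] w 0.0202 gf 58.33080768585205 t 4.55
{"dp":[-0.046, -0.0, -0.078],"delta_rot":[0.0, 0.0, 0.0],"fingers":0},
---
{"dp":[0.161, -0.0, -0.097],"delta_rot":[0.0, 0.0, 0.0],"fingers":0},
{"dp":[0.16, -0.0, -0.097],"delta_rot":[0.0, 0.0, 0.0],"fingers":0},
{"dp":[0.161, -0.0, -0.097],"delta_rot":[0.0, 0.0, 0.0],"fingers":0},
{"dp":[0.16, -0.0, -0.097],"delta_rot":[0.0, 0.0, 0.0],"fingers":0},
---
{"dp":[-0.004, -0.0, -0.171],"delta_rot":[0.0, 0.0, 0.0],"fingers":0},
{"dp":[-0.004, -0.001, -0.172],"delta_rot":[0.0, 0.0, 0.0],"fingers":0},
{"dp":[-0.004, -0.0, -0.171],"delta_rot":[0.0, 0.0, 0.0],"fingers":0},
---
[ 0.41211216 -0.10373395  0.2460242 ]
```

>>> servo_tool([
  {"dp": [-0.023, 0, -0.039], "delta_rot": [0, 0, 0], "fingers": 0},
  {"dp": [-0.023, 0, -0.039], "delta_rot": [0, 0, 0], "fingers": 0},
  {"dp": [0.01, 0, -0.02], "delta_rot": [0, 0, 0], "fingers": 0},
  {"dp": [0, 0, 0], "delta_rot": [0, 0, 0], "fingers": 0},
])

```text
clock: 4.95
position: [0.6066, -0.1243, 0.1552]
ee_rot: [0.26, 0.051, 0.964, -0.015]
contact_force: [-1.0, 0.7, -2.6]
width: 0.0203
gripper_force: 58.8
```

```bash
python3 - <<'E'
from h import *
st()
p,d,P=grab("wrist"); save("w2.png",p)
p,d,P=grab("side"); save("s2.png",p[150:300,220:380],2.5)
a=np.vstack([cv2.imread("pics/w2.png")]); b=cv2.resize(cv2.imread("pics/s2.png"),(288,384)); 
b=cv2.resize(cv2.imread("pics/s2.png"),(288,270)); b=np.vstack([b,np.zeros((114,288,3),np.uint8)]); cv2.imwrite("pics/m2.png",np.hstack([a,b]))
E
```

```text
G [ 0.6336 -0.1272  0.1086] z [ 0.501 -0.055 -0.864] q [-0.38  0.32  1.99  0.4   0.35 -2.19] F [-1.   0.7 -2.6] w 0.0203 gf 58.7797486782074 t 4.95
```

View pics/m2.png

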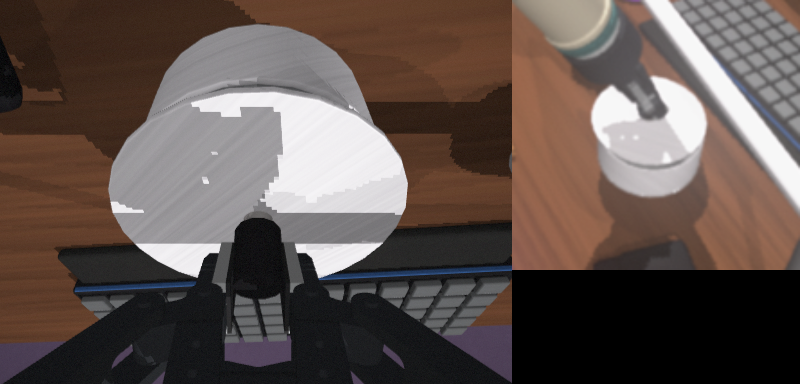

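Wrist view: the lid is off the rim, with a gap showing along its near edge at (240,85), and the knob is held between the pads at (258,250). The force reads 2.6 N, which fits the lid's weight. Now I draw it back and go up, then measure its tilt.

>>> servo_tool([
  {"dp": [0.16, 0, -0.097], "delta_rot": [0, 0, 0], "fingers": 0},
  {"dp": [0.16, 0, -0.097], "delta_rot": [0, 0, 0], "fingers": 0},
  {"dp": [0.16, 0, -0.097], "delta_rot": [0, 0, 0], "fingers": 0},
  {"dp": [0.16, 0, -0.097], "delta_rot": [0, 0, 0], "fingers": 0},
])

```text
clock: 5.45
position: [0.4568, -0.1082, 0.1568]
ee_rot: [0.26, 0.051, 0.964, -0.015]
contact_force: [-0.4, -0.4, -1.7]
width: 0.02
gripper_force: 59.0
```

>>> servo_tool([
  {"dp": [0, 0, -0.17], "delta_rot": [0, 0, 0], "fingers": 0},
  {"dp": [0, 0, -0.17], "delta_rot": [0, 0, 0], "fingers": 0},
  {"dp": [0, 0, -0.1], "delta_rot": [0, 0, 0], "fingers": 0},
  {"dp": [0, 0, 0], "delta_rot": [0, 0, 0], "fingers": 0},
])

```text
clock: 5.85
position: [0.4143, -0.1042, 0.2356]
ee_rot: [0.263, 0.051, 0.963, -0.016]
contact_force: [0.9, 0.2, -2.5]
width: 0.0199
gripper_force: 59.4
```

```bash
cat >> h.py <<'E'
def lidfit():
    s=readout.get_state(); r=rot(s["ee_rot"]); g=s["position"]+manip.pinch_z*r.as_matrix()[:,2]
    p,d,P=grab("wrist")
    D=P-g; m=(np.hypot(D[...,0],D[...,1])<.08)&(D[...,2]<-.02)&(D[...,2]>-.06)&(p.min(-1)>100)
    Q=P[m]
    for _ in range(4):
        c=Q.mean(0); n=np.linalg.svd(Q-c,full_matrices=False)[2][2]; n*=np.sign(n[2]); e=(Q-c)@n; Q=Q[abs(e)<max(.002,1.5*e.std())]
    h=cv2.convexHull((Q[:,:2]*1000).astype(np.float32))[:,0]
    A=np.c_[2*h,np.ones(len(h))]; k=np.linalg.lstsq(A,(h**2).sum(1),rcond=None)[0]
    print("lid n",np.round(n,3),len(Q),"mean z",c[2],"circle",k[:2],np.sqrt(k[2]+k[0]**2+k[1]**2),"G",g)
    return n,p,P,m
E
python3 - <<'E'
from h import *
st(); n,p,P,m=lidfit()
E
```

```text
G [ 0.4414 -0.1074  0.1892] z [ 0.504 -0.058 -0.862] q [-0.57 -0.08  2.22  0.43  0.56 -2.35] F [ 0.9  0.2 -2.5] w 0.0199 gf 59.371440410614014 t 5.85
lid n [-0.003  0.004  1.   ] 40800 mean z 0.15695949383095067 circle [ 438.5676198  -107.43263343] 68.84628047946667 G [ 0.44144603 -0.10737195  0.18915924]
```

```bash
python3 - <<'E'
from h import *
s=readout.get_state(); p=np.array(s["position"]); r=rot(s["ee_rot"])
G=p+manip.pinch_z*r.as_matrix()[:,2]; lid=np.array([.4386,-.1074]); mat=np.array([.3855,.361])
a0=np.arctan2(lid[1],lid[0]); a1=np.arctan2(mat[1],mat[0]); N=12
ways=[]
off=p-np.r_[lid,0]
for k in range(1,N+1):
    a=(a1-a0)*k/N; q=R.from_rotvec([0,0,a]); rad=np.hypot(*lid)+(np.hypot(*mat)-np.hypot(*lid))*k/N
    L=np.r_[rad*np.cos(a0+a),rad*np.sin(a0+a),0]; ways.append((L+q.apply(off),q*r))
print(plan(ways,0,step=.06)[0])
E
```

```text
{"dp":[-0.043, 0.174, 0.024],"delta_rot":[-0.42, -0.0, -0.71],"fingers":0},
---
{"dp":[-0.043, 0.177, 0.025],"delta_rot":[-0.42, -0.01, -0.72],"fingers":0},
---
{"dp":[-0.043, 0.179, 0.024],"delta_rot":[-0.42, 0.0, -0.71],"fingers":0},
---
{"dp":[-0.043, 0.183, 0.025],"delta_rot":[-0.41, -0.0, -0.71],"fingers":0},
---
{"dp":[-0.044, 0.184, 0.025],"delta_rot":[-0.42, -0.0, -0.72],"fingers":0},
---
{"dp":[-0.044, 0.188, 0.025],"delta_rot":[-0.42, -0.01, -0.71],"fingers":0},
---
{"dp":[-0.044, 0.19, 0.025],"delta_rot":[-0.42, -0.0, -0.72],"fingers":0},
---
{"dp":[-0.044, 0.192, 0.025],"delta_rot":[-0.42, -0.0, -0.71],"fingers":0},
---
{"dp":[-0.044, 0.195, 0.025],"delta_rot":[-0.42, -0.01, -0.71],"fingers":0},
---
{"dp":[-0.045, 0.198, 0.026],"delta_rot":[-0.41, 0.0, -0.72],"fingers":0},
---
{"dp":[-0.045, 0.201, 0.025],"delta_rot":[-0.42, -0.0, -0.71],"fingers":0},
---
{"dp":[-0.045, 0.203, 0.026],"delta_rot":[-0.42, -0.01, -0.71],"fingers":0},
---
[0.36941759 0.34256318 0.23410583]
```

>>> servo_tool([
  {"dp": [-0.043, 0.174, 0.024], "delta_rot": [-0.42, 0, -0.71], "fingers": 0},
  {"dp": [-0.043, 0.177, 0.025], "delta_rot": [-0.42, -0.01, -0.72], "fingers": 0},
  {"dp": [-0.043, 0.179, 0.024], "delta_rot": [-0.42, 0, -0.71], "fingers": 0},
  {"dp": [-0.043, 0.183, 0.025], "delta_rot": [-0.41, 0, -0.71], "fingers": 0},
])

```text
clock: 6.3
position: [0.4514, 0.0403, 0.2317]
ee_rot: [0.258, -0.109, 0.959, 0.029]
contact_force: [0.4, -0.8, -2.1]
width: 0.0197
gripper_force: 59.5
```

>>> servo_tool([
  {"dp": [-0.044, 0.184, 0.025], "delta_rot": [-0.42, 0, -0.72], "fingers": 0},
  {"dp": [-0.044, 0.188, 0.025], "delta_rot": [-0.42, -0.01, -0.71], "fingers": 0},
  {"dp": [-0.044, 0.19, 0.025], "delta_rot": [-0.42, 0, -0.72], "fingers": 0},
  {"dp": [-0.044, 0.192, 0.025], "delta_rot": [-0.42, 0, -0.71], "fingers": 0},
])

```text
clock: 6.7
position: [0.4371, 0.1956, 0.2317]
ee_rot: [0.25, -0.267, 0.928, 0.072]
contact_force: [0.8, -0.2, -3.1]
width: 0.0203
gripper_force: 59.5
```

>>> servo_tool([
  {"dp": [-0.044, 0.195, 0.025], "delta_rot": [-0.42, -0.01, -0.71], "fingers": 0},
  {"dp": [-0.045, 0.198, 0.026], "delta_rot": [-0.41, 0, -0.72], "fingers": 0},
  {"dp": [-0.045, 0.201, 0.025], "delta_rot": [-0.42, 0, -0.71], "fingers": 0},
  {"dp": [-0.045, 0.203, 0.026], "delta_rot": [-0.42, -0.01, -0.71], "fingers": 0},
  {"dp": [0, 0, 0], "delta_rot": [0, 0, 0], "fingers": 0},
])

```text
clock: 7.2
position: [0.3663, 0.3457, 0.2315]
ee_rot: [0.234, -0.417, 0.871, 0.114]
contact_force: [0.7, -0.1, -3.1]
width: 0.0201
gripper_force: 59.7
```

```bash
python3 - <<'E'
from h import *
st(); n,p,P,m=lidfit()
Q=P[(P[...,2]<.02)&(P[...,2]>-.01)&(np.hypot(P[...,0]-.3855,P[...,1]-.361)<.1)&(p[...,1]>110)]
h=cv2.convexHull((Q[:,:2]*1000).astype(np.float32))[:,0]; print("mat hull",h.min(0),h.max(0),len(Q))
s=readout.get_state()
M=grab("side")[2];pp=grab("side")[0]; c=(M[...,2]>.14)&(M[...,2]<.165)&(np.hypot(M[...,0]-.3855,M[...,1]-.361)<.1)&(pp.min(-1)>100)
h=(M[c][:,:2]*1000).astype(np.float32); print("side lid",cv2.minEnclosingCircle(h) if len(h)>5 else 0)
E
```

```text
G [0.3832 0.3669 0.1849] z [ 0.313  0.393 -0.865] q [ 0.5   0.05  2.1   0.39  0.53 -2.25] F [ 0.7 -0.1 -3.1] w 0.0201 gf 59.732948541641235 t 7.2
lid n [ 0.006 -0.002  1.   ] 40805 mean z 0.15291366874397977 circle [380.5386052  365.30180352] 68.7753918687711 G [0.3831705  0.36689886 0.18487046]
mat hull [299.2342  280.70554] [468.66934 432.8251 ] 15945
side lid ((383.42938232421875, 363.1122741699219), 70.27823638916016)
```

```bash
python3 - <<'E'
from h import *
s=readout.get_state(); p=np.array(s["position"]); r=rot(s["ee_rot"])
plan([(p+[.002,0,-.13],r),(p+[.002,0,-.139],r)],0,step=.033)
E
```

```text
{"dp":[0.08, -0.002, 0.141],"delta_rot":[0.0, 0.0, 0.0],"fingers":0},
{"dp":[0.081, -0.002, 0.141],"delta_rot":[0.0, 0.0, 0.0],"fingers":0},
{"dp":[0.08, -0.002, 0.141],"delta_rot":[0.0, 0.0, 0.0],"fingers":0},
{"dp":[0.081, -0.002, 0.142],"delta_rot":[0.0, 0.0, 0.0],"fingers":0},
---
{"dp":[0.023, 0.0, 0.039],"delta_rot":[0.0, 0.0, 0.0],"fingers":0},
---
```

>>> servo_tool([
  {"dp": [0.08, -0.002, 0.141], "delta_rot": [0, 0, 0], "fingers": 0},
  {"dp": [0.08, -0.002, 0.141], "delta_rot": [0, 0, 0], "fingers": 0},
  {"dp": [0.08, -0.002, 0.141], "delta_rot": [0, 0, 0], "fingers": 0},
  {"dp": [0.08, -0.002, 0.141], "delta_rot": [0, 0, 0], "fingers": 0},
  {"dp": [0, 0, 0], "delta_rot": [0, 0, 0], "fingers": 0},
])

```text
clock: 7.85
position: [0.3715, 0.3493, 0.1135]
ee_rot: [0.227, -0.412, 0.876, 0.104]
contact_force: [-0.1, -0.1, -1.9]
width: 0.02
gripper_force: 59.6
```

```bash
python3 - <<'E'
from h import *
st(); n,p,P,m=lidfit()
Q=P[(P[...,2]<.012)&(P[...,2]>-.008)&(np.hypot(P[...,0]-.3855,P[...,1]-.361)<.1)&(p[...,1]>110)]
h=cv2.convexHull((Q[:,:2]*1000).astype(np.float32))[:,0]; print("mat hull",h.min(0),h.max(0),len(Q),np.median(Q[:,2]))
E
```

```text
G [0.3883 0.3692 0.0664] z [ 0.312  0.369 -0.876] q [ 0.52  0.26  2.25  0.83  0.22 -2.7 ] F [-0.1 -0.1 -1.9] w 0.02 gf 59.608431458473206 t 7.85
lid n [0.012 0.021 1.   ] 40845 mean z 0.034957019973574144 circle [385.6228706  367.07890371] 68.9533822516747 G [0.38829257 0.36921088 0.06635449]
mat hull [297.9111 274.6132] [483.00012 439.50363] 8275 0.003513538556500953
```

The last joint reached its range limit. I'll swing the tool about the lid's axis, since the lid is round, to relieve it before setting down.

```bash
python3 - <<'E'
from h import *
r0=rot([.234,-.417,.871,.114]); off=np.array([-.0142,-.0196,.0786])
s=readout.get_state(); p=np.array(s["position"]); r=rot(s["ee_rot"])
q=R.from_rotvec([0,0,np.radians(-20)]); r1=q*r0; L=np.array([.3845,.364,0])
T=lambda z: L+q.apply(off)+[0,0,z]
plan([(T(.06),r1),(T(.02),r1),(T(.012),r1)],0,step=.03,ang=.07)
E
```

```text
{"dp":[-0.008, 0.006, -0.023],"delta_rot":[0.31, -0.04, 0.59],"fingers":0},
{"dp":[-0.007, 0.006, -0.023],"delta_rot":[0.31, -0.04, 0.59],"fingers":0},
{"dp":[-0.007, 0.006, -0.023],"delta_rot":[0.31, -0.03, 0.59],"fingers":0},
{"dp":[-0.007, 0.005, -0.023],"delta_rot":[0.32, -0.04, 0.59],"fingers":0},
{"dp":[-0.006, 0.005, -0.023],"delta_rot":[0.31, -0.03, 0.59],"fingers":0},
---
{"dp":[0.05, -0.0, 0.087],"delta_rot":[0.0, -0.0, -0.0],"fingers":0},
{"dp":[0.05, -0.001, 0.086],"delta_rot":[0.0, -0.0, -0.0],"fingers":0},
---
{"dp":[0.02, -0.0, 0.035],"delta_rot":[0.0, -0.0, -0.0],"fingers":0},
---
```

>>> servo_tool([
  {"dp": [-0.008, 0.006, -0.023], "delta_rot": [0.31, -0.04, 0.59], "fingers": 0},
  {"dp": [-0.007, 0.006, -0.023], "delta_rot": [0.31, -0.04, 0.59], "fingers": 0},
  {"dp": [-0.007, 0.006, -0.023], "delta_rot": [0.31, -0.03, 0.59], "fingers": 0},
  {"dp": [-0.007, 0.005, -0.023], "delta_rot": [0.32, -0.04, 0.59], "fingers": 0},
  {"dp": [-0.006, 0.005, -0.023], "delta_rot": [0.31, -0.03, 0.59], "fingers": 0},
])

```text
clock: 8.4
position: [0.3659, 0.3499, 0.1348]
ee_rot: [0.245, -0.3, 0.918, 0.08]
contact_force: [-0.1, -0.4, -2.9]
width: 0.0204
gripper_force: 59.7
```

```bash
python3 - <<'E'
from h import *
st(); n,p,P,m=lidfit()
r0=rot([.234,-.417,.871,.114]); off=np.array([-.0142,-.0196,.0786])
q=R.from_rotvec([0,0,np.radians(-20)]); r1=q*r0; L=np.array([.3845,.364,0])
T=lambda z: L+q.apply(off)+[0,0,z]
plan([(T(.045),r1),(T(.02),r1),(T(.0135),r1)],0,step=.03,ang=.07)
E
```

```text
G [0.3876 0.3657 0.0881] z [ 0.402  0.294 -0.867] q [ 0.62  0.22  2.24  0.03  0.17 -1.61] F [-0.1 -0.4 -2.9] w 0.0204 gf 59.69936728477478 t 8.4
lid n [0.007 0.003 1.   ] 40823 mean z 0.056225061816293165 circle [384.67517574 364.38862245] 68.87596327835067 G [0.38756662 0.3657026  0.08807336]
{"dp":[0.016, 0.003, 0.024],"delta_rot":[0.2, -0.02, 0.38],"fingers":0},
{"dp":[0.017, 0.002, 0.024],"delta_rot":[0.2, -0.03, 0.37],"fingers":0},
---
{"dp":[0.063, -0.0, 0.108],"delta_rot":[0.0, -0.0, 0.0],"fingers":0},
---
{"dp":[0.016, -0.001, 0.028],"delta_rot":[0.0, -0.0, 0.0],"fingers":0},
---
```

```bash
cat >> h.py <<'E'
r0=rot([.234,-.417,.871,.114]); off=np.array([-.0142,-.0196,.0786])
q=R.from_rotvec([0,0,np.radians(-60)]); r1=q*r0; L=np.array([.3845,.364,0])
T=lambda z: L+q.apply(off)+[0,0,z]
E
python3 - <<'E'
from h import *
s=readout.get_state(); p=np.array(s["position"]); r=rot(s["ee_rot"])
ways=[(p+[0,0,.04],r)]
for a in (-32,-44,-56,-60):
    qq=R.from_rotvec([0,0,np.radians(a)]); ways.append((L+qq.apply(off)+[0,0,.095],qq*r0))
plan(ways,0,ang=.09)
E
```

```text
{"dp":[-0.1, 0.0, -0.173],"delta_rot":[0.0, 0.0, 0.0],"fingers":0},
---
{"dp":[0.001, 0.008, 0.002],"delta_rot":[0.36, -0.01, 0.64],"fingers":0},
{"dp":[0.002, 0.007, 0.001],"delta_rot":[0.36, -0.01, 0.64],"fingers":0},
{"dp":[0.002, 0.008, 0.001],"delta_rot":[0.37, -0.02, 0.64],"fingers":0},
{"dp":[0.003, 0.007, 0.001],"delta_rot":[0.36, -0.01, 0.65],"fingers":0},
---
{"dp":[-0.0, 0.008, 0.0],"delta_rot":[0.35, -0.0, 0.6],"fingers":0},
{"dp":[-0.0, 0.009, -0.0],"delta_rot":[0.35, -0.01, 0.6],"fingers":0},
{"dp":[0.0, 0.008, -0.0],"delta_rot":[0.35, -0.0, 0.61],"fingers":0},
---
{"dp":[-0.0, 0.008, 0.0],"delta_rot":[0.35, -0.0, 0.6],"fingers":0},
{"dp":[0.0, 0.009, -0.0],"delta_rot":[0.35, -0.0, 0.6],"fingers":0},
{"dp":[0.001, 0.008, -0.001],"delta_rot":[0.35, -0.01, 0.61],"fingers":0},
---
{"dp":[-0.0, 0.009, 0.0],"delta_rot":[0.36, -0.0, 0.6],"fingers":0},
---
```

>>> servo_tool([
  {"dp": [-0.1, 0, -0.173], "delta_rot": [0, 0, 0], "fingers": 0},
  {"dp": [0.002, 0.008, 0.001], "delta_rot": [0.36, -0.01, 0.64], "fingers": 0},
  {"dp": [0.002, 0.008, 0.001], "delta_rot": [0.36, -0.01, 0.64], "fingers": 0},
  {"dp": [0.002, 0.008, 0.001], "delta_rot": [0.36, -0.01, 0.64], "fingers": 0},
  {"dp": [0.002, 0.008, 0.001], "delta_rot": [0.36, -0.01, 0.64], "fingers": 0},
])

```text
clock: 8.95
position: [0.3616, 0.3543, 0.1728]
ee_rot: [0.253, -0.174, 0.95, 0.048]
contact_force: [-0.7, -0.2, -2.5]
width: 0.02
gripper_force: 60.0
```

>>> servo_tool([
  {"dp": [0, 0.008, 0], "delta_rot": [0.35, 0, 0.6], "fingers": 0},
  {"dp": [0, 0.008, 0], "delta_rot": [0.35, 0, 0.6], "fingers": 0},
  {"dp": [0, 0.008, 0], "delta_rot": [0.35, 0, 0.6], "fingers": 0},
  {"dp": [0, 0.008, 0], "delta_rot": [0.35, 0, 0.6], "fingers": 0},
  {"dp": [0, 0.008, 0], "delta_rot": [0.35, 0, 0.6], "fingers": 0},
])

```text
clock: 9.45
position: [0.3596, 0.3625, 0.1725]
ee_rot: [0.257, -0.007, 0.966, 0.002]
contact_force: [0.4, 0.7, -3.2]
width: 0.0204
gripper_force: 60.0
```

```bash
python3 - <<'E'
from h import *
st(); n,p,P,m=lidfit()
plan([(T(.045),r1),(T(.022),r1),(T(.0135),r1)],0,step=.03,ang=.07)
E
```

```text
G [0.3864 0.363  0.1257] z [ 0.496  0.009 -0.868] q [ 0.87  0.22  2.08 -0.71  0.61 -0.17] F [ 0.4  0.7 -3.2] w 0.0204 gf 59.98316466808319 t 9.45
lid n [ 0.01  -0.002  1.   ] 40782 mean z 0.09384456986201258 circle [383.21321966 362.85857745] 68.88240938153545 G [0.38636579 0.36300729 0.12570274]
{"dp":[0.04, 0.004, 0.071],"delta_rot":[0.28, -0.02, 0.49],"fingers":0},
{"dp":[0.04, 0.005, 0.071],"delta_rot":[0.27, -0.03, 0.49],"fingers":0},
{"dp":[0.041, 0.005, 0.071],"delta_rot":[0.28, -0.02, 0.48],"fingers":0},
---
{"dp":[0.057, -0.001, 0.1],"delta_rot":[-0.0, -0.0, 0.0],"fingers":0},
---
{"dp":[0.022, 0.0, 0.036],"delta_rot":[-0.0, -0.0, 0.0],"fingers":0},
---
```

>>> servo_tool([
  {"dp": [0.06, 0.002, 0.1], "delta_rot": [0, -0.1, 0], "fingers": 0},
  {"dp": [0.06, 0.002, 0.1], "delta_rot": [0, 0, 0], "fingers": 0},
  {"dp": [0.055, 0.002, 0.1], "delta_rot": [0, 0, 0], "fingers": 0},
  {"dp": [0, 0, 0], "delta_rot": [0, 0, 0], "fingers": 0},
])

```text
clock: 9.9
position: [0.3584, 0.3624, 0.1]
ee_rot: [0.26, -0.01, 0.966, 0.0]
contact_force: [0.0, -0.9, -3.1]
width: 0.0201
gripper_force: 59.7
```

```bash
python3 - <<'E'
from h import *
st(); n,p,P,m=lidfit()
Q=P[(P[...,2]<.012)&(P[...,2]>-.008)&(np.hypot(P[...,0]-.384,P[...,1]-.363)<.1)&(p[...,0]>150)&(p[...,1]>110)]
h=cv2.convexHull((Q[:,:2]*1000).astype(np.float32))[:,0]; print("mat hull",h.min(0),h.max(0),len(Q),np.median(Q[:,2]))
save("w3.png",p)
E
```

```text
G [0.3855 0.3627 0.0534] z [ 0.501  0.006 -0.865] q [ 0.87  0.35  2.17 -1.    0.47  0.16] F [ 0.  -0.9 -3.1] w 0.0201 gf 59.67654347419739 t 9.9
lid n [0.004 0.003 1.   ] 40780 mean z 0.021373985548150832 circle [382.5360524  362.39824252] 68.94760900068441 G [0.38545352 0.3626884  0.0533812 ]
mat hull [297.6157  270.20636] [456.4271  445.70895] 12802 0.003475313401780762
```

View pics/w3.png

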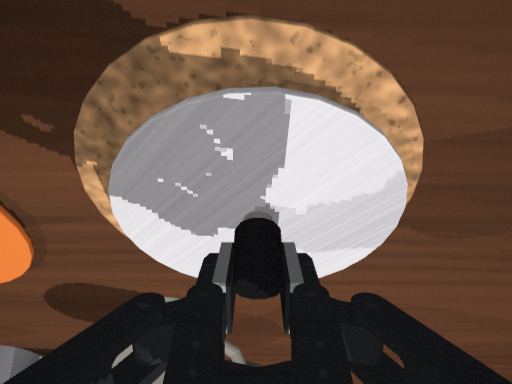

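Wrist view: mat ellipse centred near (250,150), lid above it slightly lower in the picture because it is still 10 mm up. Measured centres agree to about 2 mm. Lower.

>>> servo_tool([
  {"dp": [0.01, -0.007, 0.018], "delta_rot": [0, 0, 0], "fingers": 0},
  {"dp": [0.01, 0, 0.018], "delta_rot": [0, 0, 0], "fingers": 0},
  {"dp": [0.002, 0, 0.003], "delta_rot": [0, 0, 0], "fingers": 0},
  {"dp": [0, 0, 0], "delta_rot": [0, 0, 0], "fingers": 0},
])

```text
clock: 10.35
position: [0.3593, 0.3624, 0.0933]
ee_rot: [0.262, -0.009, 0.965, 0.002]
contact_force: [-0.5, -0.4, -2.0]
width: 0.0203
gripper_force: 59.7
```

```bash
python3 - <<'E'
from h import *
st(); lidfit()
E
```

```text
G [0.3865 0.3629 0.0468] z [ 0.505  0.009 -0.863] q [ 0.87  0.36  2.18 -1.05  0.45  0.21] F [-0.5 -0.4 -2. ] w 0.0203 gf 59.67603921890259 t 10.35
lid n [-0.    -0.001  1.   ] 40752 mean z 0.014701638612212001 circle [383.6535027  362.80743415] 68.875082670647 G [0.38653087 0.36290908 0.0468279 ]
```

>>> servo_tool([
  {"dp": [0.004, -0.005, 0.006], "delta_rot": [0, 0, 0], "fingers": 0},
  {"dp": [0.004, 0, 0.006], "delta_rot": [0, 0, 0], "fingers": 0},
  {"dp": [0, 0, 0], "delta_rot": [0, 0, 0], "fingers": 0},
])

```text
clock: 10.7
position: [0.359, 0.3613, 0.0901]
ee_rot: [0.261, -0.009, 0.965, 0.002]
contact_force: [-0.9, -0.4, 1.2]
width: 0.0199
gripper_force: 60.2
```

```bash
python3 - <<'E'
from h import *
st(); lidfit()
E
```

```text
G [0.3862 0.3617 0.0436] z [ 0.505  0.008 -0.863] q [ 0.87  0.37  2.18 -1.07  0.45  0.23] F [-0.9 -0.4  1.2] w 0.0199 gf 60.196906328201294 t 10.7
lid n [-0.001 -0.001  1.   ] 40813 mean z 0.01146580320019299 circle [383.2556768  361.47579014] 68.85722701016192 G [0.38619978 0.36172451 0.04360756]
```

>>> servo_tool([
  {"dp": [0, 0, 0], "delta_rot": [0, 0, 0], "fingers": 0.35},
  {"dp": [0, 0, 0], "delta_rot": [0, 0, 0], "fingers": 0.5},
  {"dp": [0, 0, 0], "delta_rot": [0, 0, 0], "fingers": 0.7},
  {"dp": [0, 0, 0], "delta_rot": [0, 0, 0], "fingers": 0.7},
])

```text
clock: 11.15
position: [0.3591, 0.3614, 0.0901]
ee_rot: [0.261, -0.009, 0.965, 0.002]
contact_force: [-0.3, 0.1, 0.8]
width: 0.0602
gripper_force: 0.0
```

>>> servo_tool([
  {"dp": [0, 0, -0.1], "delta_rot": [0, 0, 0], "fingers": 0.7},
  {"dp": [0, 0, -0.2], "delta_rot": [0, 0, 0], "fingers": 0.7},
  {"dp": [0, 0, -0.2], "delta_rot": [0, 0, 0], "fingers": 0.7},
  {"dp": [-0.1, 0, -0.17], "delta_rot": [0, 0, 0], "fingers": 0.7},
  {"dp": [-0.05, 0, -0.1], "delta_rot": [0, 0, 0], "fingers": 0.7},
])

```text
clock: 11.65
position: [0.3071, 0.3614, 0.2414]
ee_rot: [0.263, -0.009, 0.965, 0.004]
contact_force: [1.1, 0.6, -0.0]
width: 0.0596
gripper_force: 0.0
```

```bash
python3 - <<'E'
from h import *
st()
p,d,P=grab("top"); p2,d2,P2=grab("side")
def kasa(Q):
    h=cv2.convexHull((Q[:,:2]*1000).astype(np.float32))[:,0]; A=np.c_[2*h,np.ones(len(h))]; s=np.linalg.lstsq(A,(h**2).sum(1),rcond=None)[0]
    return s[:2], np.sqrt(s[2]+s[0]**2+s[1]**2)
for pp,PP in((p,P),(p2,P2)):
    i=pp.astype(int); D=np.hypot(PP[...,0]-.385,PP[...,1]-.362); sat=i.max(-1)-i.min(-1)
    m=(D<.08)&(sat<40)&(PP[...,2]>.003)&(PP[...,2]<.025); print("lid",m.sum(),kasa(PP[m]) if m.sum()>9 else 0, np.median(PP[m][:,2]) if m.sum() else 0)
E
python3 - <<'E'
import sys; sys.path.insert(0,'.')
import os; os.chdir('.')
from h import *
# foot in the mould, from top and side
for n in("top","side"):
    p,d,P=grab(n); D=np.hypot(P[...,0]-.637,P[...,1]+.1285); Z=P[...,2]
    m=(D<.045)&(Z>.036)&(Z<.056); Q=P[m]; print(n,len(Q))
    if len(Q)>8: print(cv2.minAreaRect((Q[:,:2]*1000).astype(np.float32)),Q.mean(0))
s=readout.get_state(); p=np.array(s["position"])
# next: hover before pan
a=[]; r=rot(s["ee_rot"]); t=tilt(30,-6); e=(p,r)
plan([(np.array([.49,-.113,.25]),t)],0.5)
save("s4.png",grab("side")[0][150:350,220:400],3)
E
```

```text
G [0.3344 0.362  0.1949] z [ 0.507  0.012 -0.862] q [ 0.97  0.09  2.03 -0.62  0.79 -0.23] F [ 1.1  0.6 -0. ] w 0.0596 gf 0.0 t 11.65
lid 1484 (array([387.86813349, 363.07025559]), np.float64(71.47161071223853)) 0.011379256887571099
lid 1044 (array([385.15691937, 366.95130998]), np.float64(73.0203690120588)) 0.012553538794046885
top 59
((640.0839233398438, -128.20440673828125), (33.37456512451172, 15.299129486083984), 20.162670135498047) [ 0.63956188 -0.12802268  0.04731773]
side 121
((636.6339111328125, -127.7539291381836), (34.600406646728516, 16.265113830566406), 18.773399353027344) [ 0.63482951 -0.1297765   0.0459622 ]
{"dp":[-0.071, -0.217, 0.036],"delta_rot":[0.06, 0.0, 0.1],"fingers":0.5},
{"dp":[-0.073, -0.216, 0.037],"delta_rot":[0.06, 0.01, 0.1],"fingers":0.5},
{"dp":[-0.076, -0.215, 0.038],"delta_rot":[0.05, 0.0, 0.1],"fingers":0.5},
{"dp":[-0.078, -0.214, 0.039],"delta_rot":[0.06, 0.01, 0.1],"fingers":0.5},
{"dp":[-0.08, -0.212, 0.04],"delta_rot":[0.05, 0.0, 0.09],"fingers":0.5},
{"dp":[-0.082, -0.212, 0.041],"delta_rot":[0.06, 0.01, 0.1],"fingers":0.5},
{"dp":[-0.084, -0.21, 0.043],"delta_rot":[0.05, 0.0, 0.09],"fingers":0.5},
{"dp":[-0.086, -0.21, 0.043],"delta_rot":[0.06, 0.01, 0.1],"fingers":0.5},
{"dp":[-0.088, -0.208, 0.045],"delta_rot":[0.05, 0.0, 0.09],"fingers":0.5},
{"dp":[-0.089, -0.207, 0.046],"delta_rot":[0.06, 0.01, 0.1],"fingers":0.5},
{"dp":[-0.091, -0.207, 0.047],"delta_rot":[0.05, 0.0, 0.09],"fingers":0.5},
---
```

View pics/s4.png

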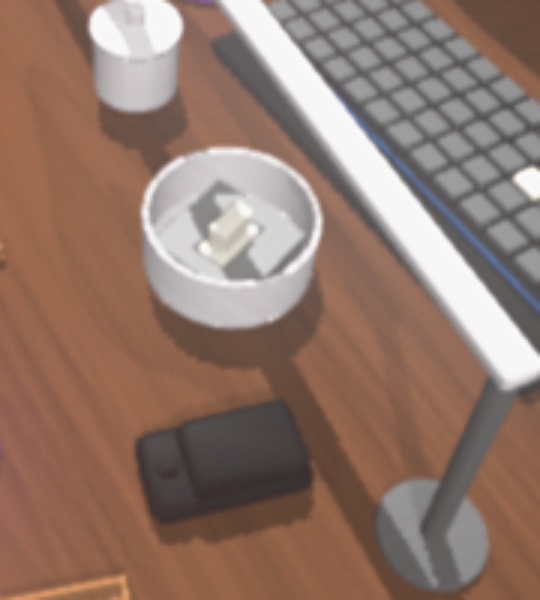

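Side view: the open pan holds the foot (web at 230,225), with its long axis turned about +19° from world x. That's an awkward yaw for the last joint, so I'll fit the arm's kinematics from logged poses and check which lean works.

```bash
cat > kin.py <<'E'
from h import *
from scipy.optimize import least_squares
D=[([-1.394,.2766,1.506,0,1.3607,-.121],[.1687,-.5494,.3031],[-.0008,.98893,.14836,0]),
([-.53,.22,1.67,0,1.25,-1.63],[.4842,-.2024,.2684],[0,.23,.973,0]),
([-.41,.17,2.,.32,.49,-2.12],[.5595,-.1199,.2163],[.256,.052,.965,-.013]),
([-.38,.36,2.,.47,.3,-2.26],[.611,-.1275,.1309],[.258,.052,.965,-.014]),
([-.57,-.08,2.22,.43,.56,-2.35],[.4143,-.1042,.2356],[.263,.051,.963,-.016]),
([.5,.05,2.1,.39,.53,-2.25],[.3663,.3457,.2315],[.234,-.417,.871,.114]),
([.62,.22,2.24,.03,.17,-1.61],[.3659,.3499,.1348],[.245,-.3,.918,.08]),
([.87,.22,2.08,-.71,.61,-.17],[.3596,.3625,.1725],[.257,-.007,.966,.002]),
([.87,.37,2.18,-1.07,.45,.23],[.359,.3613,.0901],[.261,-.009,.965,.002]),
([.97,.09,2.03,-.62,.79,-.23],[.3071,.3614,.2414],[.263,-.009,.965,.004])]
def fk(q,k):
    h,o,a2,a3,L,s,e=k[:7]
    A=R.from_euler("ZYY",[q[0],q[1],q[2]-e]); U=R.from_euler("ZY",[q[0],q[1]])
    F=R.from_euler("ZYY",[q[0],q[1],q[2]]); W=F*R.from_euler("ZYZ",[q[3],q[4],q[5]])
    p=np.array([0,0,h])+R.from_euler("Z",q[0]).apply([s,o,0])+U.apply([0,0,a2])+A.apply([0,0,a3])+W.apply([0,0,L])
    return p,W*R.from_euler("Z",k[7])
def res(k): 
    o=[]
    for q,p,r in D:
        P,Rr=fk(q,k); o+=list(P-p)+list(.2*(Rr.inv()*rot(r)).as_rotvec())
    return o
K=least_squares(res,[.2,.07,.4,.4,.2,0,0,1.57]).x
def ik(p,r,q0):
    lo=[-2.89,-.75,.22,-4,.0,-6];hi=[2.89,2.08,2.7,4.32,2.71,6]
    f=lambda q:np.r_[fk(q,K)[0]-p,.2*(fk(q,K)[1].inv()*r).as_rotvec()]
    z=least_squares(f,q0,bounds=(lo,hi)); return z.x,np.linalg.norm(z.fun)
E
python3 - <<'E'
from kin import *
print(np.round(K,3),np.abs(res(K)).max())
for yaw in (12,16,19.5):
  for lean in (20,25,30):
    for z in (.049,.1):
      t=tilt(lean,yaw); c,s=np.cos(np.radians(yaw)),np.sin(np.radians(yaw)); g=np.array([.637-.008*c,-.128-.008*s,z])
      q,e=ik(G2T(g,t),t,[-.38,.36,2,.6,.4,-2.4]); print(yaw,lean,z,np.round(q,2),round(e,4))
E
```

```text
Traceback (most recent call last):
  File "kin.py", line 24, in <module>
    K=least_squares(res,[.2,.07,.4,.4,.2,0,0,1.57]).x
      ~~~~~~~~~~~~~^^^^^^^^^^^^^^^^^^^^^^^^^^^^^^^^
  File "kin.py", line 22, in res
    P,Rr=fk(q,k); o+=list(P-p)+list(.2*(Rr.inv()*rot(r)).as_rotvec())
         ~~^^^^^
  File "kin.py", line 15, in fk
    A=R.from_euler("ZYY",[q[0],q[1],q[2]-e]); U=R.from_euler("ZY",[q[0],q[1]])
  File "scipy/spatial/transform/_rotation.pyx", line 1423, in scipy.spatial.transform._rotation.Rotation.from_euler
ValueError: Expected consecutive axes to be different, got ZYY
```

```bash
sed -i 's/"ZYY",\[q\[0\],q\[1\],q\[2\]-e\]/"ZY",[q[0],q[1]+q[2]-e]/; s/"ZYY",\[q\[0\],q\[1\],q\[2\]\]/"ZY",[q[0],q[1]+q[2]]/' kin.py
cat > t.py <<'E'
from kin import *
print(np.round(K,3),np.abs(res(K)).max())
for yaw in (12,16,19.5):
  for lean in (20,25,30):
    for z in (.049,.1):
      t=tilt(lean,yaw); c,s=np.cos(np.radians(yaw)),np.sin(np.radians(yaw)); g=np.array([.637-.008*c,-.128-.008*s,z])
      q,e=ik(G2T(g,t),t,[-.38,.36,2,.6,.4,-2.4]); print(yaw,lean,z,np.round(q,2),round(e,4))
E
python3 t.py
```

```text
[ 0.141  0.07   0.626  0.423  0.292  0.004 -0.148  1.57 ] 0.0037440739219959385
12 20 0.049 [-0.42  0.44  1.89  0.39  0.56 -2.51] 0.0
12 20 0.1 [-0.42  0.37  1.84  0.33  0.68 -2.43] 0.0
12 25 0.049 [-0.46  0.43  1.96  0.6   0.48 -2.74] 0.0
12 25 0.1 [-0.46  0.36  1.9   0.49  0.59 -2.61] 0.0
12 30 0.049 [-0.49  0.43  2.02  0.89  0.43 -3.05] 0.0
12 30 0.1 [-0.49  0.35  1.97  0.71  0.52 -2.84] 0.0
16 20 0.049 [-0.44  0.44  1.88  0.42  0.59 -2.61] 0.0
16 20 0.1 [-0.44  0.38  1.83  0.35  0.7  -2.53] 0.0
16 25 0.049 [-0.47  0.44  1.94  0.62  0.52 -2.83] 0.0
16 25 0.1 [-0.47  0.36  1.89  0.52  0.62 -2.7 ] 0.0
16 30 0.049 [-0.51  0.44  2.    0.88  0.48 -3.11] 0.0
16 30 0.1 [-0.51  0.36  1.95  0.72  0.57 -2.92] 0.0
19.5 20 0.049 [-0.45  0.45  1.87  0.43  0.62 -2.69] 0.0
19.5 20 0.1 [-0.45  0.38  1.82  0.37  0.73 -2.61] 0.0
19.5 25 0.049 [-0.48  0.44  1.93  0.63  0.55 -2.9 ] 0.0
19.5 25 0.1 [-0.48  0.37  1.88  0.53  0.66 -2.78] 0.0
19.5 30 0.049 [-0.52  0.44  1.99  0.87  0.52 -3.17] 0.0
19.5 30 0.1 [-0.52  0.37  1.94  0.73  0.61 -2.99] 0.0
```

```bash
python3 - <<'E'
from h import *
s=readout.get_state(); r=rot(s["ee_rot"]); p0=s["position"]
for n in("top","side"):
    p,d,P=grab(n); Q=(P-p0)@r.as_matrix(); x,y,z=np.moveaxis(Q,-1,0)
    for a in np.arange(-.26,.04,.03):
        m=(z>a)&(z<a+.03)&(abs(x)<.14)&(abs(y)<.14)&(P[...,2]>.12)
        if m.sum(): print(n,round(a,2),m.sum(),"x",np.round([x[m].min(),x[m].max()],3),"y",np.round([y[m].min(),y[m].max()],3))
E
```

```text
top -0.26 125 x [-0.063  0.024] y [-0.04   0.012]
top -0.23 313 x [-0.039  0.01 ] y [-0.036  0.026]
top -0.2 314 x [-0.04  0.01] y [-0.037  0.029]
top -0.17 294 x [-0.04  0.01] y [-0.037  0.029]
top -0.14 294 x [-0.041  0.014] y [-0.038  0.033]
top -0.11 306 x [-0.042  0.019] y [-0.04   0.034]
top -0.08 212 x [-0.043  0.012] y [-0.039  0.027]
top -0.05 303 x [-0.025  0.011] y [-0.07   0.066]
top -0.02 252 x [-0.024  0.011] y [-0.068  0.065]
top 0.01 187 x [-0.019  0.009] y [-0.064  0.06 ]
side -0.23 133 x [-0.036 -0.01 ] y [-0.035  0.007]
side -0.2 532 x [-0.036  0.031] y [-0.037  0.004]
side -0.17 596 x [-0.036  0.032] y [-0.039  0.005]
side -0.14 535 x [-0.038  0.034] y [-0.04   0.016]
side -0.11 557 x [-0.038  0.036] y [-0.04   0.019]
side -0.08 416 x [-0.038  0.034] y [-0.04   0.007]
side -0.05 345 x [-0.02   0.019] y [-0.071  0.068]
side -0.02 244 x [-0.019  0.012] y [-0.069  0.064]
side 0.01 179 x [-0.014  0.011] y [-0.065  0.055]
```

No camera housing sticks out, so I can turn the tool half round (camera towards the bar), which keeps joint 6 comfortable at a 30° lean. Path: upright, turn, then lean.

```bash
cat >> h.py <<'E'
fl=lambda lean,yaw: tilt(lean,yaw)*R.from_euler("Z",np.pi)
E
python3 - <<'E'
from h import *
t=fl(30,19.5)
plan([(np.array([.36,.3,.28]),tilt(0,0)),(np.array([.47,.1,.28]),tilt(0,-80)),(np.array([.5,-.14,.27]),tilt(0,-160.5)),(G2T([.6285,-.131,.06],t,.09),t)],0.35)
E
```

```text
{"dp":[-0.056, -0.051, -0.009],"delta_rot":[0.0, 0.88, 0.03],"fingers":0.35},
{"dp":[-0.055, -0.05, -0.014],"delta_rot":[0.0, 0.88, 0.03],"fingers":0.35},
{"dp":[-0.053, -0.05, -0.019],"delta_rot":[0.0, 0.88, 0.03],"fingers":0.35},
{"dp":[-0.052, -0.05, -0.024],"delta_rot":[0.0, 0.88, 0.03],"fingers":0.35},
{"dp":[-0.05, -0.05, -0.028],"delta_rot":[0.0, 0.87, 0.03],"fingers":0.35},
{"dp":[-0.047, -0.05, -0.033],"delta_rot":[0.01, 0.88, 0.03],"fingers":0.35},
---
{"dp":[-0.037, -0.067, 0.0],"delta_rot":[-0.0, -0.0, 0.93],"fingers":0.35},
{"dp":[-0.043, -0.063, 0.0],"delta_rot":[-0.0, -0.0, 0.93],"fingers":0.35},
{"dp":[-0.048, -0.059, 0.0],"delta_rot":[-0.0, -0.0, 0.93],"fingers":0.35},
{"dp":[-0.054, -0.054, 0.0],"delta_rot":[-0.0, 0.0, 0.93],"fingers":0.35},
{"dp":[-0.058, -0.049, 0.0],"delta_rot":[-0.0, 0.0, 0.93],"fingers":0.35},
{"dp":[-0.063, -0.043, 0.0],"delta_rot":[-0.0, 0.0, 0.93],"fingers":0.35},
{"dp":[-0.066, -0.037, 0.0],"delta_rot":[-0.0, 0.0, 0.93],"fingers":0.35},
{"dp":[-0.069, -0.031, 0.0],"delta_rot":[-0.0, 0.0, 0.93],"fingers":0.35},
{"dp":[-0.072, -0.024, 0.0],"d
[... 1379 characters left out ...]
3],"fingers":0.35},
{"dp":[-0.038, 0.071, 0.004],"delta_rot":[0.0, 0.0, 0.94],"fingers":0.35},
{"dp":[-0.032, 0.074, 0.003],"delta_rot":[0.0, 0.0, 0.93],"fingers":0.35},
{"dp":[-0.024, 0.077, 0.004],"delta_rot":[0.0, 0.0, 0.94],"fingers":0.35},
---
{"dp":[0.043, 0.029, 0.071],"delta_rot":[0.0, 0.87, -0.0],"fingers":0.35},
{"dp":[0.037, 0.029, 0.075],"delta_rot":[0.0, 0.87, -0.0],"fingers":0.35},
{"dp":[0.031, 0.028, 0.078],"delta_rot":[0.0, 0.87, -0.0],"fingers":0.35},
{"dp":[0.024, 0.029, 0.08],"delta_rot":[0.0, 0.88, -0.0],"fingers":0.35},
{"dp":[0.016, 0.028, 0.081],"delta_rot":[0.0, 0.87, -0.0],"fingers":0.35},
{"dp":[0.01, 0.029, 0.083],"delta_rot":[0.0, 0.88, -0.0],"fingers":0.35},
---
```

>>> servo_tool([
  {"dp": [-0.055, -0.05, -0.01], "delta_rot": [0, 0.88, 0.03], "fingers": 0.35},
  {"dp": [-0.055, -0.05, -0.015], "delta_rot": [0, 0.88, 0.03], "fingers": 0.35},
  {"dp": [-0.055, -0.05, -0.02], "delta_rot": [0, 0.88, 0.03], "fingers": 0.35},
  {"dp": [-0.05, -0.05, -0.025], "delta_rot": [0, 0.88, 0.03], "fingers": 0.35},
  {"dp": [-0.05, -0.05, -0.03], "delta_rot": [0, 0.88, 0.03], "fingers": 0.35},
])

```text
clock: 12.5
position: [0.3512, 0.3102, 0.2744]
ee_rot: [0.042, -0.002, 0.999, 0.001]
contact_force: [0.7, 0.2, -0.5]
width: 0.0297
gripper_force: 0.0
```

>>> servo_tool([
  {"dp": [-0.05, -0.05, -0.03], "delta_rot": [0, 0.88, 0.03], "fingers": 0.35},
  {"dp": [-0.04, -0.065, 0], "delta_rot": [0, 0, 0.95], "fingers": 0.35},
  {"dp": [-0.045, -0.06, 0], "delta_rot": [0, 0, 0.95], "fingers": 0.35},
  {"dp": [-0.05, -0.06, 0], "delta_rot": [0, 0, 0.95], "fingers": 0.35},
  {"dp": [-0.055, -0.055, 0], "delta_rot": [0, 0, 0.95], "fingers": 0.35},
])

```text
clock: 13.0
position: [0.3916, 0.2469, 0.2802]
ee_rot: [-0.001, 0.191, 0.982, 0.001]
contact_force: [0.1, 0.2, -0.0]
width: 0.0299
gripper_force: 0.0
```

>>> servo_tool([
  {"dp": [-0.06, -0.05, 0], "delta_rot": [0, 0, 0.95], "fingers": 0.35},
  {"dp": [-0.065, -0.04, 0], "delta_rot": [0, 0, 0.95], "fingers": 0.35},
  {"dp": [-0.065, -0.035, 0], "delta_rot": [0, 0, 0.95], "fingers": 0.35},
  {"dp": [-0.07, -0.03, 0], "delta_rot": [0, 0, 0.95], "fingers": 0.35},
  {"dp": [-0.07, -0.025, 0], "delta_rot": [0, 0, 0.95], "fingers": 0.35},
])

```text
clock: 13.5
position: [0.428, 0.1806, 0.2801]
ee_rot: [-0.002, 0.416, 0.909, 0.0]
contact_force: [1.1, 0.9, -0.7]
width: 0.0299
gripper_force: 0.0
```

>>> servo_tool([
  {"dp": [-0.075, -0.02, 0], "delta_rot": [0, 0, 0.95], "fingers": 0.35},
  {"dp": [-0.075, -0.01, 0], "delta_rot": [0, 0, 0.95], "fingers": 0.35},
  {"dp": [-0.075, 0, 0], "delta_rot": [0, 0, 0.95], "fingers": 0.35},
  {"dp": [-0.075, 0.005, 0], "delta_rot": [0, 0, 0.95], "fingers": 0.35},
  {"dp": [-0.075, 0.01, 0], "delta_rot": [0, 0, 0.95], "fingers": 0.35},
])

```text
clock: 14.0
position: [0.4635, 0.1137, 0.2798]
ee_rot: [-0.002, 0.618, 0.786, 0.0]
contact_force: [-0.2, 0.1, 1.1]
width: 0.0302
gripper_force: 0.0
```

>>> servo_tool([
  {"dp": [-0.08, 0, 0], "delta_rot": [0, 0, 0.95], "fingers": 0.35},
  {"dp": [-0.08, 0.005, 0], "delta_rot": [0, 0, 0.95], "fingers": 0.35},
  {"dp": [-0.08, 0.01, 0], "delta_rot": [0, 0, 0.95], "fingers": 0.35},
  {"dp": [-0.08, 0.02, 0], "delta_rot": [0, 0, 0.95], "fingers": 0.35},
  {"dp": [-0.075, 0.025, 0], "delta_rot": [0, 0, 0.95], "fingers": 0.35},
])

```text
clock: 14.5
position: [0.4794, 0.0348, 0.2795]
ee_rot: [-0.002, 0.786, 0.618, -0.0]
contact_force: [-0.2, 0.8, 0.6]
width: 0.03
gripper_force: 0.0
```

>>> servo_tool([
  {"dp": [-0.075, 0.03, 0], "delta_rot": [0, 0, 0.95], "fingers": 0.35},
  {"dp": [-0.07, 0.04, 0], "delta_rot": [0, 0, 0.95], "fingers": 0.35},
  {"dp": [-0.065, 0.045, 0], "delta_rot": [0, 0, 0.95], "fingers": 0.35},
  {"dp": [-0.06, 0.05, 0], "delta_rot": [0, 0, 0.95], "fingers": 0.35},
  {"dp": [-0.055, 0.055, 0], "delta_rot": [0, 0, 0.95], "fingers": 0.35},
])

```text
clock: 15.0
position: [0.493, -0.0431, 0.2792]
ee_rot: [-0.002, 0.909, 0.416, -0.001]
contact_force: [0.1, -0.1, 0.3]
width: 0.0299
gripper_force: 0.0
```

```bash
python3 - <<'E'
from h import *
st()
s=readout.get_state(); r=rot(s["ee_rot"]); p0=s["position"]
for n in("top","side"):
    p,d,P=grab(n); Q=(P-p0)@r.as_matrix(); x,y,z=np.moveaxis(Q,-1,0)
    m=(z>.0)&(z<.13)&(abs(x)<.05)&(abs(y)<.06)&(P[...,2]>.13)
    if m.sum(): print(n,m.sum(),"z",np.round(np.percentile(z[m],[50,95,99,100]),4),"x",np.percentile(x[m],[1,99]),np.percentile(y[m],[1,99]))
p,d,P=grab("wrist"); save("w5.png",p); Z=P[...,2]; D=np.hypot(P[...,0]-.637,P[...,1]+.128)
m=(D<.045)&(Z>.036)&(Z<.056); Q=P[m]; print(len(Q),cv2.minAreaRect((Q[:,:2]*1000).astype(np.float32)) if len(Q)>5 else 0)
H=np.array(imaging.calibration("wrist")["hand_eye"]); Q=(P-p0)@r.as_matrix(); x,y,z=np.moveaxis(Q,-1,0)
m=(z>.0)&(z<.12)&(abs(x)<.05)&(abs(y)<.06); print("wrist tip z",m.sum(),np.percentile(z[m],[50,95,99,100]) if m.sum() else 0)
for a in np.arange(.04,.1,.005):
    k=m&(z>a)&(z<a+.005)
    if k.sum(): print(round(a,3),k.sum(),np.round([x[k].min(),x[k].max(),abs(y[k]).min(),abs(y[k]).max()],3))
t=fl(30,19.5)
plan([(G2T([.6285,-.131,.06],t,.09),t)],0.35)
E
```

```text
G [ 0.4929 -0.0429  0.2253] z [-0.003  0.004 -1.   ] q [-0.23  0.17  1.71  0.    1.26  0.48] F [ 0.1 -0.1  0.3] w 0.0299 gf 0.0 t 15.0
top 13 z [0.0137 0.0207 0.023  0.0236] x [-0.01116366  0.01426622] [-0.04767676 -0.03338408]
side 831 z [0.0201 0.0619 0.0676 0.0709] x [-0.01841792  0.01068938] [-0.04853958  0.05331511]
863 ((635.2039794921875, -126.79198455810547), (33.800411224365234, 16.93682289123535), 19.123056411743164)
wrist tip z 21852 [0.01665903 0.0552947  0.06582934 0.07268215]
0.04 569 [-0.012  0.011  0.015  0.029]
0.045 554 [-0.013  0.011  0.015  0.029]
0.05 485 [-0.012  0.01   0.015  0.029]
0.055 451 [-0.013  0.01   0.015  0.029]
0.06 399 [-0.012  0.01   0.015  0.029]
0.065 234 [-0.012  0.01   0.015  0.027]
0.07 41 [-0.01   0.009  0.015  0.015]
{"dp":[-0.026, 0.078, 0.059],"delta_rot":[-0.18, 0.64, 0.64],"fingers":0.35},
{"dp":[-0.025, 0.079, 0.059],"delta_rot":[-0.18, 0.64, 0.64],"fingers":0.35},
{"dp":[-0.023, 0.079, 0.059],"delta_rot":[-0.18, 0.64, 0.63],"fingers":0.35},
{"dp":[-0.022, 0.079, 0.058],"delta_rot":[-0.18, 0.64, 0.64],"fingers":0.35},
{"dp":[-0.021, 0.08, 0.059],"delta_rot":[-0.17, 0.64, 0.63],"fingers":0.35},
{"dp":[-0.019, 0.08, 0.059],"delta_rot":[-0.18, 0.64, 0.64],"fingers":0.35},
{"dp":[-0.018, 0.08, 0.058],"delta_rot":[-0.17, 0.63, 0.63],"fingers":0.35},
{"dp":[-0.017, 0.08, 0.059],"delta_rot":[-0.18, 0.64, 0.64],"fingers":0.35},
---
```

>>> servo_tool([
  {"dp": [-0.026, 0.08, 0.059], "delta_rot": [-0.18, 0.64, 0.64], "fingers": 0.35},
  {"dp": [-0.025, 0.08, 0.059], "delta_rot": [-0.18, 0.64, 0.64], "fingers": 0.35},
  {"dp": [-0.023, 0.08, 0.059], "delta_rot": [-0.18, 0.64, 0.64], "fingers": 0.35},
  {"dp": [-0.022, 0.08, 0.059], "delta_rot": [-0.18, 0.64, 0.64], "fingers": 0.35},
  {"dp": [-0.021, 0.08, 0.059], "delta_rot": [-0.18, 0.64, 0.64], "fingers": 0.35},
])

```text
clock: 15.65
position: [0.5365, -0.1128, 0.2206]
ee_rot: [-0.028, 0.95, 0.262, 0.164]
contact_force: [0.1, 0.2, 0.0]
width: 0.0298
gripper_force: 0.0
```

>>> servo_tool([
  {"dp": [-0.019, 0.08, 0.059], "delta_rot": [-0.18, 0.64, 0.64], "fingers": 0.35},
  {"dp": [-0.018, 0.08, 0.059], "delta_rot": [-0.18, 0.64, 0.63], "fingers": 0.35},
  {"dp": [-0.017, 0.08, 0.059], "delta_rot": [-0.18, 0.64, 0.63], "fingers": 0.35},
  {"dp": [0, 0, 0], "delta_rot": [0, 0, 0], "fingers": 0.35},
])

```text
clock: 16.05
position: [0.5606, -0.1553, 0.1833]
ee_rot: [-0.044, 0.952, 0.162, 0.256]
contact_force: [-1.1, -0.5, -0.3]
width: 0.0299
gripper_force: 0.0
```

```bash
python3 - <<'E'
from h import *
st()
p,d,P=grab("wrist"); Z=P[...,2]; D=np.hypot(P[...,0]-.637,P[...,1]+.128)
m=(D<.045)&(Z>.036)&(Z<.056); Q=P[m]; print(len(Q),cv2.minAreaRect((Q[:,:2]*1000).astype(np.float32)) if len(Q)>5 else 0, Q.mean(0) if len(Q) else 0)
save("w6.png",p)
t=fl(30,19.2); g=np.array([.6284,-.1296,.0525])
plan([(G2T(g,t,.03),t),(G2T(g,t),t)],0.35,step=.03)
E
```

```text
G [ 0.5861 -0.1464  0.1366] z [ 0.473  0.166 -0.866] q [-0.6   0.27  1.96  0.68  0.7   0.15] F [-1.1 -0.5 -0.3] w 0.0299 gf 0.0 t 16.05
1051 ((635.4476318359375, -127.51556396484375), (34.36880874633789, 15.819293022155762), 19.592222213745117) [ 0.63438129 -0.12769221  0.0469446 ]
{"dp":[-0.006, -0.002, 0.111],"delta_rot":[-0.01, -0.0, 0.01],"fingers":0.35},
{"dp":[-0.006, -0.002, 0.11],"delta_rot":[-0.0, -0.01, 0.01],"fingers":0.35},
{"dp":[-0.006, -0.003, 0.111],"delta_rot":[-0.01, -0.0, 0.02],"fingers":0.35},
---
{"dp":[-0.0, 0.0, 0.15],"delta_rot":[0.0, -0.0, -0.0],"fingers":0.35},
---
```

View pics/w6.png

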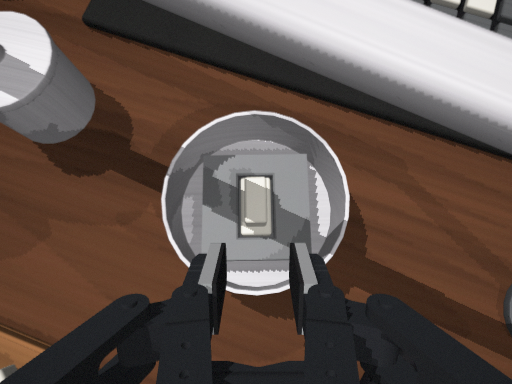

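Wrist view: the foot (256,205) stands aligned between the fingers (mid 258) with its long axis along the tool plane. The bar is clear, in the upper right. Go in.

>>> servo_tool([
  {"dp": [-0.006, -0.003, 0.11], "delta_rot": [0, 0, 0.01], "fingers": 0.35},
  {"dp": [-0.006, -0.003, 0.11], "delta_rot": [0, 0, 0], "fingers": 0.35},
  {"dp": [-0.006, -0.003, 0.11], "delta_rot": [0, 0, 0], "fingers": 0.35},
  {"dp": [0, 0, 0.1], "delta_rot": [0, 0, 0], "fingers": 0.35},
  {"dp": [0, 0, 0], "delta_rot": [0, 0, 0], "fingers": 0.35},
])

```text
clock: 16.6
position: [0.5995, -0.138, 0.1087]
ee_rot: [-0.044, 0.952, 0.164, 0.256]
contact_force: [-0.3, -0.3, -0.1]
width: 0.0295
gripper_force: 0.0
```

```bash
python3 - <<'E'
from h import *
st()
t=fl(30,19.4); g=np.array([.6284,-.1300,.0525])
plan([(G2T(g,t),t)],0.35,step=.03)
p,d,P=grab("wrist"); save("w7.png",p)
E
```

```text
G [ 0.625  -0.129   0.0621] z [ 0.473  0.168 -0.865] q [-0.52  0.42  1.99  0.84  0.54  0.01] F [-0.3 -0.3 -0.1] w 0.0295 gf 0.0 t 16.6
{"dp":[-0.011, 0.01, 0.049],"delta_rot":[-0.01, -0.02, 0.03],"fingers":0.35},
---
```

>>> servo_tool([
  {"dp": [-0.01, 0.01, 0.048], "delta_rot": [0, -0.02, 0.02], "fingers": 0.35},
  {"dp": [0, 0, 0], "delta_rot": [0, 0, 0], "fingers": 0.35},
  {"dp": [0, 0, 0], "delta_rot": [0, 0, 0], "fingers": 0.1},
  {"dp": [0, 0, 0], "delta_rot": [0, 0, 0], "fingers": 0},
  {"dp": [0, 0, 0], "delta_rot": [0, 0, 0], "fingers": 0},
], force=30)

```text
clock: 17.15
position: [0.603, -0.1415, 0.1013]
ee_rot: [-0.042, 0.952, 0.162, 0.257]
contact_force: [0.4, 0.0, 1.2]
width: 0.0149
gripper_force: 33.9
```

>>> servo_tool([
  {"dp": [0, 0, 0], "delta_rot": [0, 0, 0], "fingers": 0},
  {"dp": [0, 0, 0], "delta_rot": [0, 0, 0], "fingers": 0},
])

```text
clock: 17.35
position: [0.603, -0.1415, 0.1013]
ee_rot: [-0.042, 0.952, 0.162, 0.257]
contact_force: [-2.0, -0.1, 3.4]
width: 0.0151
gripper_force: 34.2
```

```bash
python3 - <<'E'
from h import *
st()
s=readout.get_state(); p=np.array(s["position"]); r=rot(s["ee_rot"])
plan([(p+[0,0,.02],r),(p+[-.012,0,.058],r),(p+[-.12,.0,.075],r)],0,step=.025)
p,d,P=grab("wrist"); save("w8.png",p)
E
```

```text
G [ 0.6286 -0.1327  0.0547] z [ 0.475  0.163 -0.865] q [-0.53  0.43  1.99  0.86  0.52 -0.01] F [-2.  -0.1  3.4] w 0.0151 gf 34.23004977987148 t 17.35
{"dp":[0.05, 0.0, -0.086],"delta_rot":[0.0, 0.0, 0.0],"fingers":0},
---
{"dp":[0.023, -0.009, -0.097],"delta_rot":[0.0, 0.0, 0.0],"fingers":0},
{"dp":[0.024, -0.01, -0.096],"delta_rot":[0.0, 0.0, 0.0],"fingers":0},
---
{"dp":[-0.08, -0.036, -0.066],"delta_rot":[0.0, 0.0, 0.0],"fingers":0},
{"dp":[-0.08, -0.035, -0.066],"delta_rot":[0.0, 0.0, 0.0],"fingers":0},
{"dp":[-0.079, -0.036, -0.066],"delta_rot":[0.0, 0.0, 0.0],"fingers":0},
{"dp":[-0.08, -0.035, -0.066],"delta_rot":[0.0, 0.0, 0.0],"fingers":0},
{"dp":[-0.079, -0.036, -0.066],"delta_rot":[0.0, 0.0, 0.0],"fingers":0},
---
```

View pics/w8.png

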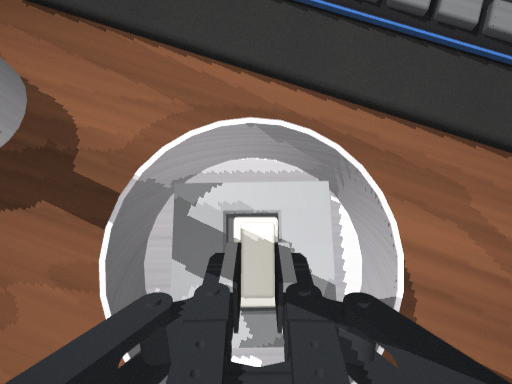

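Wrist view: the web (257,268) is held between both pads and the base is still in the cavity. Lift straight up first.

>>> servo_tool([
  {"dp": [0.025, 0, -0.043], "delta_rot": [0, 0, 0], "fingers": 0},
  {"dp": [0.03, 0, -0.05], "delta_rot": [0, 0, 0], "fingers": 0},
  {"dp": [0.023, -0.009, -0.097], "delta_rot": [0, 0, 0], "fingers": 0},
  {"dp": [0.023, -0.009, -0.097], "delta_rot": [0, 0, 0], "fingers": 0},
  {"dp": [0, 0, 0], "delta_rot": [0, 0, 0], "fingers": 0},
])

```text
clock: 17.9
position: [0.5917, -0.1422, 0.1628]
ee_rot: [-0.041, 0.952, 0.162, 0.258]
contact_force: [0.1, 0.0, 0.2]
width: 0.015
gripper_force: 33.8
```

```bash
python3 - <<'E'
from h import *
st()
p,d,P=grab("side"); s=readout.get_state(); g=s["position"]+manip.pinch_z*rot(s["ee_rot"]).as_matrix()[:,2]
D=P-g; i=p.astype(int); m=(np.abs(D)<.06).all(-1)&(i.min(-1)>120)&(P[...,2]>.058); print(m.sum(), np.percentile(P[m],[1,50,99],axis=0) if m.sum() else 0)
E
```

```text
G [ 0.6175 -0.1335  0.1162] z [ 0.478  0.161 -0.863] q [-0.54  0.33  1.95  0.71  0.63  0.16] F [0.1 0.  0.2] w 0.015 gf 33.801797807682306 t 17.9
159 [[ 0.58733621 -0.16989912  0.0724334 ]
 [ 0.61042258 -0.14008436  0.08567749]
 [ 0.64151832 -0.12524593  0.15156676]]
```

```bash
cat > t.py <<'E'
from kin import *
for yaw in (20,10,0,-10,-20,-30,-45):
    for z in (.051,.15):
      t=fl(30,yaw); c,s=np.cos(np.radians(yaw)),np.sin(np.radians(yaw)); g=np.array([.395-.007*c,-.345-.007*s,z])
      q,e=ik(G2T(g,t),t,[-1,.2,2.1,.7,.6,.1]); print(yaw,z,np.round(q,2),round(e,4))
s=readout.get_state(); p=np.array(s["position"]); r=rot(s["ee_rot"])
plan([(p+[-.12,0,.012],r),(p+[-.16,-.03,.06],r)],0,step=.045)
E
python3 t.py
```

```text
20 0.051 [-1.22  0.4   2.07  0.75  0.82 -0.56] 0.0
20 0.15 [-1.22  0.25  1.95  0.62  1.03 -0.35] 0.0
10 0.051 [-1.21  0.37  2.14  0.84  0.72 -0.48] 0.0
10 0.15 [-1.21  0.21  2.01  0.66  0.93 -0.22] 0.0
0 0.051 [-1.19  0.34  2.2   0.94  0.61 -0.41] 0.0
0 0.15 [-1.19  0.17  2.07  0.69  0.82 -0.08] 0.0
-10 0.051 [-1.15  0.32  2.25  1.05  0.5  -0.33] 0.0
-10 0.15 [-1.15  0.14  2.11  0.69  0.7   0.1 ] 0.0
-20 0.051 [-1.09  0.3   2.29  1.17  0.38 -0.24] 0.0
-20 0.15 [-1.09  0.11  2.15  0.66  0.59  0.32] 0.0
-30 0.051 [-1.02  0.28  2.32  1.29  0.25 -0.15] 0.0
-30 0.15 [-1.02  0.09  2.17  0.55  0.47  0.63] 0.0
-45 0.051 [-0.89  0.28  2.33  1.29  0.05  0.19] 0.0
-45 0.15 [-0.89  0.08  2.18  0.14  0.36  1.35] 0.0
{"dp":[-0.153, -0.066, -0.113],"delta_rot":[0.0, 0.0, 0.0],"fingers":0},
{"dp":[-0.153, -0.066, -0.112],"delta_rot":[0.0, 0.0, 0.0],"fingers":0},
{"dp":[-0.153, -0.065, -0.113],"delta_rot":[0.0, 0.0, 0.0],"fingers":0},
---
{"dp":[-0.043, 0.038, -0.163],"delta_rot":[0.0, 0.0, 0.0],"fingers":0},
{"dp":[-0.042, 0.038, -0.164],"delta_rot":[0.0, 0.0, 0.0],"fingers":0},
---
```

>>> servo_tool([
  {"dp": [-0.15, -0.066, -0.113], "delta_rot": [0, 0, 0], "fingers": 0},
  {"dp": [-0.15, -0.066, -0.113], "delta_rot": [0, 0, 0], "fingers": 0},
  {"dp": [-0.15, -0.066, -0.113], "delta_rot": [0, 0, 0], "fingers": 0},
  {"dp": [-0.043, 0.038, -0.163], "delta_rot": [0, 0, 0], "fingers": 0},
  {"dp": [-0.043, 0.038, -0.163], "delta_rot": [0, 0, 0], "fingers": 0},
])

```text
clock: 18.45
position: [0.4305, -0.17, 0.2204]
ee_rot: [-0.044, 0.952, 0.161, 0.255]
contact_force: [0.9, -0.5, -0.0]
width: 0.0151
gripper_force: 33.8
```

```bash
python3 - <<'E'
from h import *
st()
s=readout.get_state(); r=rot(s["ee_rot"]); p=np.array(s["position"]); G=p+manip.pinch_z*r.as_matrix()[:,2]
t=G2T([.388,-.348,.165],r)
plan([(t,r)],0)
E
```

```text
G [ 0.456  -0.1611  0.1737] z [ 0.472  0.166 -0.866] q [-0.83  0.08  2.11  0.66  0.85 -0.01] F [ 0.9 -0.5 -0. ] w 0.0151 gf 33.77525423420593 t 18.45
{"dp":[-0.113, 0.154, -0.056],"delta_rot":[0.0, 0.0, 0.0],"fingers":0},
{"dp":[-0.113, 0.154, -0.055],"delta_rot":[0.0, 0.0, 0.0],"fingers":0},
{"dp":[-0.113, 0.154, -0.056],"delta_rot":[0.0, 0.0, 0.0],"fingers":0},
{"dp":[-0.113, 0.154, -0.055],"delta_rot":[0.0, 0.0, 0.0],"fingers":0},
{"dp":[-0.114, 0.154, -0.056],"delta_rot":[0.0, 0.0, 0.0],"fingers":0},
---
```

>>> servo_tool([
  {"dp": [-0.113, 0.154, -0.056], "delta_rot": [0, 0, 0], "fingers": 0},
  {"dp": [-0.113, 0.154, -0.056], "delta_rot": [0, 0, 0], "fingers": 0},
  {"dp": [-0.113, 0.154, -0.056], "delta_rot": [0, 0, 0], "fingers": 0},
  {"dp": [-0.113, 0.154, -0.056], "delta_rot": [0, 0, 0], "fingers": 0},
  {"dp": [-0.113, 0.154, -0.056], "delta_rot": [0, 0, 0], "fingers": 0},
])

```text
clock: 18.95
position: [0.3635, -0.3592, 0.2125]
ee_rot: [-0.043, 0.952, 0.161, 0.256]
contact_force: [0.1, -0.4, 0.3]
width: 0.0149
gripper_force: 33.8
```

>>> servo_tool([
  {"dp": [0, 0, 0], "delta_rot": [0, 0, 0], "fingers": 0},
])

```text
clock: 19.05
position: [0.3635, -0.3637, 0.2124]
ee_rot: [-0.04, 0.953, 0.159, 0.256]
contact_force: [0.9, 0.4, 0.7]
width: 0.0151
gripper_force: 33.8
```

```bash
python3 - <<'E'
from h import *
st()
s=readout.get_state(); r=rot(s["ee_rot"]); g=s["position"]+manip.pinch_z*r.as_matrix()[:,2]
p,d,P=grab("wrist"); i=p.astype(int); Z=P[...,2]
m=(np.hypot(P[...,0]-.395,P[...,1]+.345)<.08)&(Z>.008)&(Z<.022); Q=(P[m][:,:2]*1000).astype(np.float32)
print("rim",len(Q),cv2.minAreaRect(Q) if len(Q)>4 else 0)
D=P-g; sat=i.max(-1)-i.min(-1)
f=(abs(D[...,0])<.05)&(abs(D[...,1])<.05)&(D[...,2]<.01)&(D[...,2]>-.06)&(i.min(-1)>110)&(sat<60); Q=P[f]-g
print("foot rel G",len(Q),np.percentile(Q,[2,50,98],axis=0))
cv2.imwrite("pics/w9.png",p[...,::-1])
# level of the web top: fit the upper surface
t=Q[Q[:,2]>np.percentile(Q[:,2],97)-.006]
if len(t)>50:
    A=np.c_[t[:,:2],np.ones(len(t))]; print("top plane",np.linalg.lstsq(A,t[:,2],rcond=None)[0],len(t))
E
```

```text
G [ 0.3891 -0.3552  0.1657] z [ 0.475  0.158 -0.866] q [-1.22  0.23  1.93  0.61  1.05 -0.31] F [0.9 0.4 0.7] w 0.0151 gf 33.79951023962349 t 19.05
rim 1559 ((385.10931396484375, -342.9338684082031), (100.10646057128906, 100.11711120605469), 73.28680419921875)
foot rel G 3863 [[-0.01297668 -0.00966521 -0.03223437]
 [ 0.00882234  0.00276874 -0.00711759]
 [ 0.0290878   0.0186188   0.00766396]]
top plane [-0.75859031 -0.26798527  0.01161308] 313
```

View pics/w9.png

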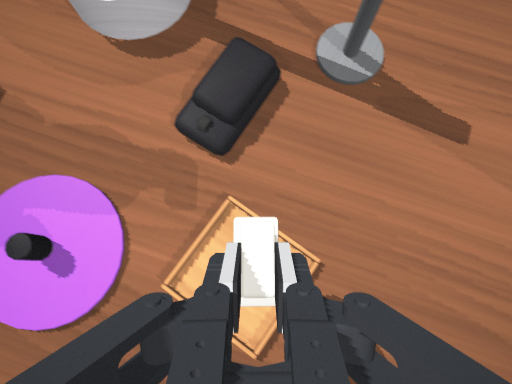

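```bash
python3 - <<'E'
from h import *
s=readout.get_state(); r=rot(s["ee_rot"]); g=s["position"]+manip.pinch_z*r.as_matrix()[:,2]
p,d,P=grab("wrist"); i=p.astype(int); D=P-g; a=np.radians(19.4)
u=D[...,0]*np.cos(a)+D[...,1]*np.sin(a); v=-D[...,0]*np.sin(a)+D[...,1]*np.cos(a); z=D[...,2]; w=i.min(-1)>110
m=w&(abs(v)<.0065)&(u>-.009)&(u<.023)&(z>-.016)&(z<.004)
A=np.c_[u[m],v[m],np.ones(m.sum())]; print("web top z=",np.linalg.lstsq(A,z[m],rcond=None)[0],m.sum())
m=w&(abs(v)<.013)&(z>-.04)&(z<-.025); print("base top",m.sum(),np.percentile(np.c_[u,v,z][:0],50) if 0 else (np.percentile(u[m],[1,99]),np.percentile(v[m],[1,99]),np.median(z[m])))
q,dd,PP=grab("side"); E=PP-g; j=q.astype(int)
m=(np.hypot(E[...,0],E[...,1])<.045)&(j.min(-1)>90)&(PP[...,2]>.06)&(E[...,2]<-.0); print("side low",m.sum(),np.percentile(E[m][:,2],[1,5,50,95]) if m.sum() else 0)
t=np.array([.3851,-.3429])-np.array([.007*np.cos(a),.007*np.sin(a)]); s0=np.array(s["position"])
plan([(G2T([*t,.075],r),r),(G2T([*t,.058],r),r)],0,step=.035)
E
```

```text
web top z= [ 0.00509225  0.03994093 -0.00698059] 2067
base top 735 (array([-0.01459228,  0.03110901]), array([-0.0104905 ,  0.01248583]), np.float64(-0.031134584453134856))
side low 233 [-0.04285116 -0.03460361 -0.00652453 -0.0030959 ]
{"dp":[-0.09, -0.011, 0.123],"delta_rot":[-0.01, -0.0, 0.01],"fingers":0},
{"dp":[-0.09, -0.011, 0.123],"delta_rot":[-0.01, -0.0, 0.0],"fingers":0},
{"dp":[-0.09, -0.01, 0.123],"delta_rot":[-0.02, -0.01, 0.01],"fingers":0},
---
{"dp":[-0.043, -0.001, 0.073],"delta_rot":[0.0, 0.0, -0.0],"fingers":0},
---
```

Wrist view: the tray rim fits a 100 x 100 square centred at (0.385, -0.343), and the held foot (257,262) is level above it. Lower.

>>> servo_tool([
  {"dp": [-0.09, -0.011, 0.123], "delta_rot": [0, 0, 0], "fingers": 0},
  {"dp": [-0.09, -0.011, 0.123], "delta_rot": [0, 0, 0], "fingers": 0},
  {"dp": [-0.09, -0.011, 0.123], "delta_rot": [0, 0, 0], "fingers": 0},
  {"dp": [-0.04, 0, 0.07], "delta_rot": [0, 0, 0], "fingers": 0},
  {"dp": [0, 0, 0], "delta_rot": [0, 0, 0], "fingers": 0},
])

```text
clock: 19.7
position: [0.3531, -0.3518, 0.1047]
ee_rot: [-0.046, 0.952, 0.162, 0.256]
contact_force: [-0.3, 1.1, 0.3]
width: 0.0152
gripper_force: 33.8
```

```bash
python3 - <<'E'
from h import *
st()
E
```

```text
G [ 0.3785 -0.3426  0.0581] z [ 0.472  0.17  -0.865] q [-1.23  0.38  2.08  0.74  0.84 -0.55] F [-0.3  1.1  0.3] w 0.0152 gf 33.79614261444658 t 19.7
```

>>> servo_tool([
  {"dp": [-0.008, 0, 0.013], "delta_rot": [0, 0, 0], "fingers": 0},
  {"dp": [-0.006, 0, 0.01], "delta_rot": [0, 0, 0], "fingers": 0},
  {"dp": [0, 0, 0], "delta_rot": [0, 0, 0], "fingers": 0},
])

```text
clock: 20.0
position: [0.3535, -0.3551, 0.102]
ee_rot: [-0.042, 0.952, 0.162, 0.257]
contact_force: [-0.1, -0.1, -1.0]
width: 0.0149
gripper_force: 33.8
```

>>> servo_tool([
  {"dp": [-0.002, 0, 0.004], "delta_rot": [0, 0, 0], "fingers": 0},
  {"dp": [0, 0, 0], "delta_rot": [0, 0, 0], "fingers": 0},
])

```text
clock: 20.2
position: [0.3533, -0.3552, 0.1009]
ee_rot: [-0.042, 0.952, 0.162, 0.257]
contact_force: [-1.4, -0.4, 0.0]
width: 0.0152
gripper_force: 33.8
```

```bash
python3 - <<'E'
from h import *
st()
E
```

```text
G [ 0.3789 -0.3464  0.0542] z [ 0.475  0.163 -0.865] q [-1.23  0.38  2.09  0.75  0.82 -0.57] F [-1.4 -0.4  0. ] w 0.0152 gf 33.797465208917856 t 20.2
```

>>> servo_tool([
  {"dp": [-0.0025, 0, 0.004], "delta_rot": [0, 0, 0], "fingers": 0},
  {"dp": [-0.002, 0, 0.004], "delta_rot": [0, 0, 0], "fingers": 0},
  {"dp": [0, 0, 0], "delta_rot": [0, 0, 0], "fingers": 0},
])

```text
clock: 20.5
position: [0.3531, -0.355, 0.0985]
ee_rot: [-0.042, 0.952, 0.162, 0.256]
contact_force: [-0.1, 0.1, -0.5]
width: 0.0148
gripper_force: 33.8
```

>>> servo_tool([
  {"dp": [-0.0025, 0, 0.004], "delta_rot": [0, 0, 0], "fingers": 0},
  {"dp": [0, 0, 0], "delta_rot": [0, 0, 0], "fingers": 0},
  {"dp": [0, 0, 0], "delta_rot": [0, 0, 0], "fingers": 0},
])

```text
clock: 20.8
position: [0.3532, -0.355, 0.0976]
ee_rot: [-0.042, 0.952, 0.162, 0.256]
contact_force: [0.1, -0.9, -0.3]
width: 0.0147
gripper_force: 33.8
```

>>> servo_tool([
  {"dp": [-0.002, 0, 0.003], "delta_rot": [0, 0, 0], "fingers": 0},
  {"dp": [0, 0, 0], "delta_rot": [0, 0, 0], "fingers": 0},
  {"dp": [0, 0, 0], "delta_rot": [0, 0, 0], "fingers": 0},
])

```text
clock: 21.1
position: [0.3532, -0.3551, 0.0972]
ee_rot: [-0.042, 0.952, 0.162, 0.257]
contact_force: [-2.1, -0.2, 4.6]
width: 0.0149
gripper_force: 34.3
```

```bash
python3 - <<'E'
from h import *
st()
import time
f=np.mean([readout.get_state()["contact_force"] for _ in range(5)],0); print(f)
s=readout.get_state(); r=rot(s["ee_rot"]); g=s["position"]+manip.pinch_z*r.as_matrix()[:,2]
p,d,P=grab("wrist"); i=p.astype(int); D=P-g; a=np.radians(19.4)
u=D[...,0]*np.cos(a)+D[...,1]*np.sin(a); v=-D[...,0]*np.sin(a)+D[...,1]*np.cos(a); z=D[...,2]; w=i.min(-1)>110
m=w&(abs(v)<.0065)&(u>-.009)&(u<.023)&(z>-.016)&(z<.004)
A=np.c_[u[m],v[m],np.ones(m.sum())]; print("web top",np.linalg.lstsq(A,z[m],rcond=None)[0],m.sum(),"abs z",np.median(P[m][:,2]))
E
```

```text
G [ 0.3788 -0.3462  0.0506] z [ 0.475  0.164 -0.865] q [-1.23  0.39  2.09  0.76  0.82 -0.57] F [-2.1 -0.2  4.6] w 0.0149 gf 34.25989996874705 t 21.1
[-2.09368485 -0.18426001  4.56763905]
web top [ 0.0057247   0.04200538 -0.00697967] 2083 abs z 0.043690879759144464
```

Contact at 4.6 N with the web top at 0.044, so the base is on the tray floor. Release and back off.

>>> servo_tool([
  {"dp": [0, 0, -0.002], "delta_rot": [0, 0, 0], "fingers": 0.2},
  {"dp": [0, 0, 0], "delta_rot": [0, 0, 0], "fingers": 0.3},
  {"dp": [0, 0, 0], "delta_rot": [0, 0, 0], "fingers": 0.4},
  {"dp": [0, 0, 0], "delta_rot": [0, 0, 0], "fingers": 0.4},
])

```text
clock: 21.55
position: [0.3529, -0.3551, 0.0971]
ee_rot: [-0.042, 0.952, 0.162, 0.256]
contact_force: [0.2, -0.5, -0.0]
width: 0.0343
gripper_force: 0.0
```

>>> servo_tool([
  {"dp": [0, 0, -0.05], "delta_rot": [0, 0, 0], "fingers": 0.4},
  {"dp": [0, 0, -0.15], "delta_rot": [0, 0, 0], "fingers": 0.4},
  {"dp": [0, 0, -0.2], "delta_rot": [0, 0, 0], "fingers": 0.4},
  {"dp": [0, 0, -0.15], "delta_rot": [0, 0, 0], "fingers": 0.4},
  {"dp": [0, 0, 0], "delta_rot": [0, 0, 0], "fingers": 0.4},
])

```text
clock: 22.05
position: [0.3, -0.3759, 0.196]
ee_rot: [-0.038, 0.952, 0.162, 0.257]
contact_force: [0.2, -0.6, -0.1]
width: 0.0338
gripper_force: 0.0
```

```bash
python3 - <<'E'
from h import *
st()
w=grab("wrist")[0]; t=grab("top")[0]
cv2.imwrite("pics/end.png",np.hstack([cv2.resize(t,(480,360)),cv2.resize(w,(320,240)) if 0 else np.vstack([cv2.resize(w,(320,240)),np.zeros((120,320,3),np.uint8)])])[...,::-1])
E
```

```text
G [ 0.3256 -0.3675  0.1493] z [ 0.476  0.155 -0.865] q [-1.36  0.23  1.98  0.6   1.07 -0.46] F [ 0.2 -0.6 -0.1] w 0.0338 gf 0.0 t 22.05
```

View pics/end.png

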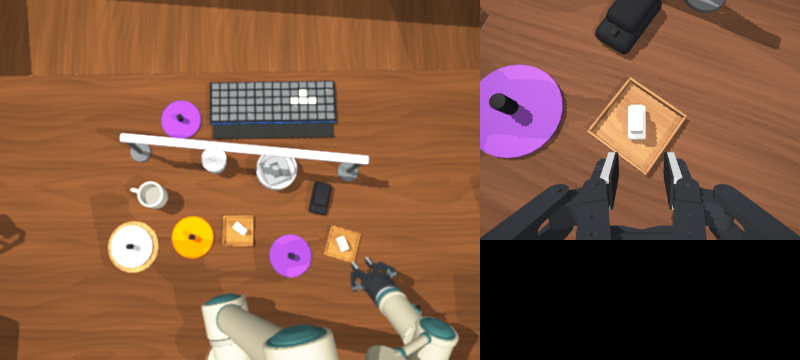

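The final picture shows the lid centred on the mat (132,247), the foot upright in the middle of its tray (342,243), and the gripper clear. The other things appear unmoved.

```bash
python3 -c "
from rig import manip
print(manip.sign_off())"
```

```text
the job is handed in; nothing more can be done
None
```

The job is handed in: the lid sits right way up, centred on the cork mat to within a few millimetres, and the cast foot stands base down in the middle of the empty tray after about 22 s of robot time; I saw no sign of bumping the bar or moving the bystanders.

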